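# Close the feed bottle and set the succulent to drain on its dome

### The job

The round-potted succulent has just been fed. First close the leaning feed bottle: swing its captive cap back over the mouth, then screw it clockwise fully home; after that, set the round pot gently, centred and upright, on top of the terracotta dome so it can drain, and let go. Do not tip or drop the pot, and leave the other plant, the upright white bottle and the phone where they are.

Things in the scene. Friction and masses are not known exactly. Their poses are not given: they have to be found in the camera images.
- feed_bottle: White feed bottle, 84 mm diameter, 162 mm long, held fast, leaning 32 degrees, mouth up and towards the robot. Origin: centre of the mouth's rim, 178 mm above the table. z: along the bottle, out of the mouth; x: uphill, away from the robot, towards the cap's strap hinge; y: level. Neck 44 mm in diameter, shoulder 22 mm below the rim.
- feeder: The bottle's fixed wooden cradle, 130 mm wide, all of it below the mouth; origin on the table straight below the mouth. It reaches from 45 mm before (-x) to 155 mm beyond the origin.
- strap (a joint): Strap hinge: axis along the bottle's y through x = 42 mm, z = 0 of feed_bottle. 0 = cap squarely over the mouth (stop); positive = swung up and back, away from the robot (right-handed about +y), to 2.2 rad. Stiff (0.05 N m), stays where left: push the cap over from behind with closed fingers. Strap: ring 66 mm outer diameter, 4 mm thick, under the cap, and a 16 mm wide tab to the hinge.
- screw_cap (a joint): Turn of the cap about its own axis, rad. 0 = loose, grows clockwise seen from above the cap; stop at 2.3 = fully home. Friction 0.1 N m; stays where left; turns at any strap angle. The screw lowers the cap: with strap at 0 its underside is 6 mm above the mouth's rim at 0, flush with it at 2.3, in proportion.
- cap_top (a point): Centre of the top face of the grey screw cap, a ribbed cylinder 60 mm in diameter and 40 mm high with a 3 mm high ridge along one radius of its top. z points out of the top; x along the ridge, turning with the cap. The cap's axis is 42 mm from the strap hinge. It never comes off the strap.
- pot: Loose black plastic round pot with a green rosette succulent, about 0.18 kg, origin at the centre of its underside, z up. Rim: upright band 64 mm in diameter, 48 to 70 mm above the origin: grip it there. Below, it tapers to 54 mm. Leaves reach 92 mm up, within the rim. Underside: foot ring 40 mm inner, 54 mm outer diameter around a recess 7 mm deep.
- dome_top (a point): Topmost point of the fixed terracotta draining dome, 90 mm above the table: part of a ball of radius 60 mm rising from a round base 132 mm in diameter and 26 mm high. A pot centred on it rests with its origin 3.4 mm below this point.
- dome: The same fixed terracotta dome; origin at the centre of its underside, on the table.
- spiky_plant: Bystander: square black pot 60 mm wide, 60 mm high, with a spiky plant 120 mm high in all; origin at the centre of its underside. Leave alone.
- spray_bottle: Bystander: upright closed white bottle 66 mm in diameter, 190 mm high; origin at the centre of its underside. Leave alone.
- phone: Bystander: phone lying flat, 150 x 72 x 9 mm; origin at the centre of its underside. Leave alone.
Mind the look-alikes: they are no part of the job. What is shaped like the pot but red is not meant.

How it is judged (in metres and radians):
On the way, in this order (a step that is already met when the one before it is completed fails the run):
1. the cap has been swung back over the mouth (within 0.12 rad of square), with the pot not yet on the dome (value of joint strap below 0.12 rad and contact force between pot and dome below 0.1 N), for 0.2 s.
2. the cap is screwed fully home (2.1 rad or more of 2.3) while over the mouth, with the pot not yet on the dome (all of step 1 and value of joint screw_cap above 2.1 rad), for 0.2 s.
3. the pot stands on the dome (horizontal distance between pot and dome_top below 0.015 m and angle between pot's own z axis and vertical below 0.2 rad and contact force between pot and dome above 0.5 N), for 0.2 s.
At the end, for the whole second after the job is handed in: The cap is over the mouth (strap below 0.12 rad) and screwed home (2.1 rad or more of 2.3); the round pot rests on the dome, its centre within 15 mm of the dome's top point and tilted less than 0.2 rad, at rest (all of step 3 and value of joint strap below 0.12 rad and value of joint screw_cap above 2.1 rad and linear speed of pot below 0.03 m/s and angular speed of pot below 0.3 rad/s); the robot touches nothing.
It fails at once if a bystander (other plant, upright white bottle, phone) is moved by more than 20 mm (distance of any of spiky_plant, spray_bottle, phone from where it was at the start of the episode above 0.02 m).
It fails at once if the pot is tipped by more than 0.6 rad (angle between pot's own z axis and vertical above 0.6 rad).
It fails at once if the pot is dropped on the dome (touches it at more than 0.4 m/s) (contact force between pot and dome above 0.5 N and linear speed of pot above 0.4 m/s).
It also fails if it takes over 72 s, if anything falls off the work surface, if the arm or the gripper's body presses on something with over 40 N, if the wrist force passes 120 N, or if a joint passes its speed limit or range.

### The arm

A 7-joint arm with a two-finger parallel gripper is mounted at the origin on the work surface. World frame = base frame: x ahead of the robot, y to its left, z up, the work surface at z = 0. Lengths are in mm, angles in rad, forces in N, time in s.
With the tool pointing down it reaches from about 400 to 850 mm from the base axis. Payload 4.5 kg.
Tool frame: the origin (TCP) lies between the finger pads; the fingertips stand ctrl.tips_ahead ahead of it and the grasp point (between the pads) lies 2 mm behind it (ctrl.tips_ahead is the distance from the TCP to the fingertips, in mm); z points along the fingers, y is the direction in which the jaws open and shut (so a half turn about z gives the same grasp; the last joint's range is limited). The gripper opens to 85 mm and grips with 20 to 120 N. Pads are 22 mm wide; open, the fingers measure 114 mm over their backs; the gripper's body (76 mm by 85 mm) begins 54 mm behind the grasp point. The pads swing forward as they close: fully open they stand 13 mm farther back than shut.
Start: joints at [-1.072, 0.689, -0.195, 1.565, 0.157, 0.902, -0.215], TCP at [280.138, 558.727, 248.317] pointing down, gripper open.
Joint ranges: [-3.01, 3.01], [-0.46, 2.08], [-1.47, 1.51], [0.13, 2.56], [-1, 4.14], [0.04, 2.09], [-2.66, 2.66]. Speed limits (rad/s): [2.57, 2.57, 3.14, 3.14, 3.14, 3.14, 3.14].

### API

Orientations are given as a unit quaternion [w, x, y, z].
In Python, from cell import ctrl gives the robot as it stands. The module is installed in compiled form; this text tells all that it offers.
- The arm moves only by the tool servo_tool, never from a script. Its argument "deltas" is a list of rows, each a list of 7 numbers: the shift along the tool's x, y, z in m, then the turn, a rotation vector about the tool's x, y, z in rad, then the gripper's target within -1 to 1 (shut at 1, half-way at 0, fully open at -1). A call has 1 to 5 rows; each row shifts and turns the pose as measured when the row begins, along the tool's axes as they then stand; what a row does not reach is not made up. A row lasts 1/10 s, in which the tool goes at most 50 mm and 8.59 degrees, less where a joint would pass 70% of its speed; a pose out of reach is approached as far as the arm can. A call with a gripper value outside its range is refused whole. The fingers move at their own pace and stop on an object; "newtons" is the grip in N (left out, the last holds). Time passes only in rows, so rows that do not move let the fingers close. It gives the time, the measured TCP pose, the force and the opening at its end, in the units of the state.
- ctrl.get_obs(): the state, without advancing time (a new reading comes with each control period).
- ctrl.read_camera(name): name is "scene" or "top"; returns the picture (384x512x3 uint8, blue, green, red); there is no depth.
- ctrl.camera_params(name): a dict with "camera_matrix" (3x3 intrinsics, pixels), "R" (3x3) and "t" (3): a world point X has camera coordinates R X + t. Camera axes: x right, y down, z forward; pixel columns grow to the right and rows downward; lengths in mm; the calibration is good to about 2 mm. A picture is of the moment at which its call begins. camera_params takes no time and is no camera call.
- ctrl.close_job(): hands the job in, once; it reports no verdict.
Trained networks look in the newest picture that a camera, given by its name, has taken for a name from the list of things; names that differ only in an ending like _2 or _b are one class to them, and where a whole thing is asked for, a point or a joint stands for the part that bears it (a point fixed in the world has none). Each returns a list of dicts, best first, with "conf" (0 to 1); they miss things now and then, are a little off and sometimes report something else, mostly with a low value. They report only what shows in the picture. A call takes as long as a camera call. They do not tell look-alikes from the thing itself.
- ctrl.boxes_of(camera, thing): "point" ([column, row] in pixels, amid what is visible of it).
The state is a dict: "time_s": time; "joint_positions": joint angles; "qd": joint speeds; "joint_torque": joint torques, N m; "tool_pos": TCP position; "ee_rot": TCP orientation; "force": force on the tool from outside, world axes, zero at the start; "moment": the same for the moment, N m; "opening": opening from 0.0 (shut) to 1.0 (fully open).
Only numpy, scipy, OpenCV 4.12 (cv2) and the standard library are available. Lean on these libraries where they do the work, as an engineer would, in place of code of your own. Each camera call takes 0.05 s, during which the arm holds its last target.

## Working session

There is one attempt and no reset: what is moved stays moved. The work goes in short steps, Python scripts to look and compute and a tool call to move; the robot and the scene stay as the last step left them, time stands still between calls to the robot, and variables do not carry over. Pictures are saved under pics/ and viewed, and the job is handed in when it is done.

Besides the shell and the picture viewer there is one more tool, called as name(argument=value, ...), one argument or row to a line, values as JSON. servo_tool: Moves the arm, as the interface text tells. Its arguments: {"type":"object","properties":{"deltas":{"type":"array"},"newtons":{"type":"number"}},"required":["deltas"]}

```bash
mkdir -p pics
python3 - <<'E'
from cell import ctrl
import cv2
o=ctrl.get_obs()
for k,v in o.items(): print(k,v)
print(ctrl.tips_ahead)
for c in("scene","top"):
    im=ctrl.read_camera(c); cv2.imwrite(f"pics/{c}0.png",im)
    p=ctrl.camera_params(c); print(c,p)
    for t in["feed_bottle","screw_cap","cap_top","pot","dome","spiky_plant","spray_bottle","phone","feeder","strap"]:
        try: print(t,[(d["point"],round(d["conf"],2)) for d in ctrl.boxes_of(c,t)])
        except Exception as e: print(t,e)
E
```

```text
time_s 0.0
joint_positions [-1.07217756  0.69000646 -0.19449408  1.56637761  0.15730922  0.90248992
 -0.21513562]
qd [-3.73254393e-05 -2.02264931e-04 -5.94745012e-05  1.34607848e-04
 -1.15084089e-03  2.14204776e-03  1.75385858e-04]
joint_torque [ 7.98919450e-05 -5.39607739e+01 -1.26668271e+00 -1.58546251e+01
  8.95668869e-03  9.38535668e-03 -3.07796165e-05]
tool_pos [279.93449346 558.09498993 247.46054409]
ee_rot [-1.41491089e-04  2.30301638e-01  9.73118833e-01 -9.34174247e-04]
force [0.158998   0.73436072 0.64809586]
moment [-0.00299064 -0.02093447 -0.00160786]
opening 1.0015066897645595
17.0
scene {'camera_matrix': array([[493.33462547,   0.        , 268.0517254 ],
       [  0.        , 493.33462547, 193.87241755],
       [  0.        ,   0.        ,   1.        ]]), 'R': array([[ 3.68909469e-01,  9.29465276e-01, -3.23920085e-04],
       [ 6.87756465e-01, -2.73208410e-01, -6.72568368e-01],
       [-6.25217441e-01,  2.47894061e-01, -7.40034922e-01]]), 't': array([-218.75925132, -315.41004484, 1815.88111254])}
feed_bottle [([271.3, 181.2], 0.73), ([271.4, 148.1], 0.39)]
screw_cap [([
[... 468 characters left out ...]
      ,   0.        ,   1.        ]]), 'R': array([[-0.00552749, -0.9999502 ,  0.00830928],
       [-0.99666517,  0.00483245, -0.08145668],
       [ 0.08141247, -0.00873182, -0.99664225]]), 't': array([   2.55517128,  633.34845623, 1384.60959702])}
feed_bottle [([253.0, 218.8], 0.56), ([149.5, 181.2], 0.29), ([244.0, 222.1], 0.22)]
screw_cap [([245.6, 222.4], 0.59), ([246.9, 223.8], 0.58)]
cap_top [([246.0, 221.9], 0.73)]
pot [([367.5, 248.9], 0.86), ([333.3, 254.1], 0.78)]
dome [([168.1, 249.9], 0.89)]
spiky_plant [([344.2, 180.3], 0.58)]
spray_bottle [([151.3, 177.8], 0.93)]
phone [([249.1, 152.5], 0.82)]
feeder [([250.7, 221.2], 0.6), ([335.1, 253.1], 0.37)]
strap [([245.6, 226.8], 0.65)]
```

Run:
```python
import cv2
for c,(x,y,w,h) in dict(scene=(100,90,320,230),top=(120,120,280,180)).items():
    im=cv2.imread(f"pics/{c}0.png")[y:y+h,x:x+w]
    cv2.imwrite(f"pics/{c}0z.png",cv2.resize(im,None,fx=2.5,fy=2.5,interpolation=cv2.INTER_CUBIC))
```

```text
(no output)
```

View pics/scene0.png

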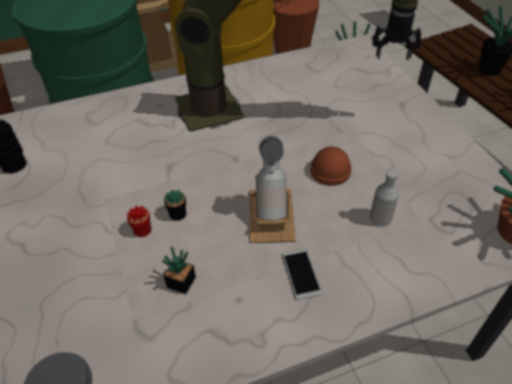

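View pics/scene0z.png

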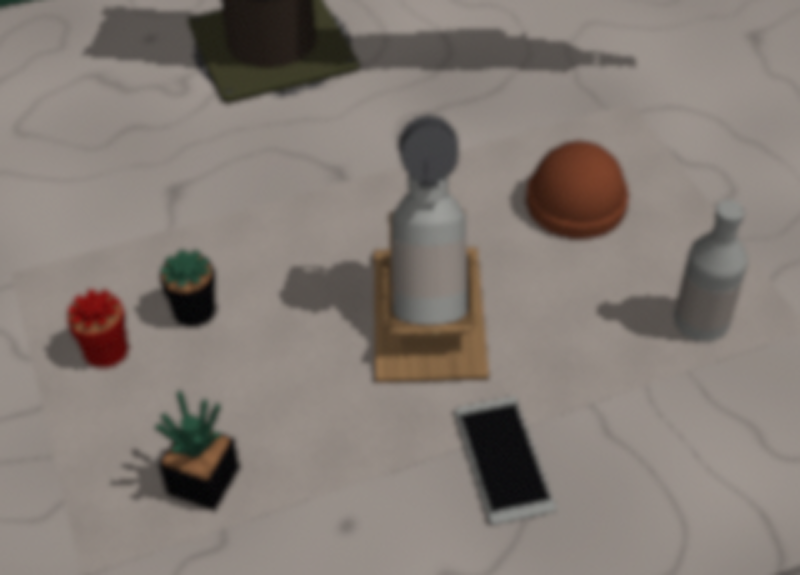

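View pics/top0z.png

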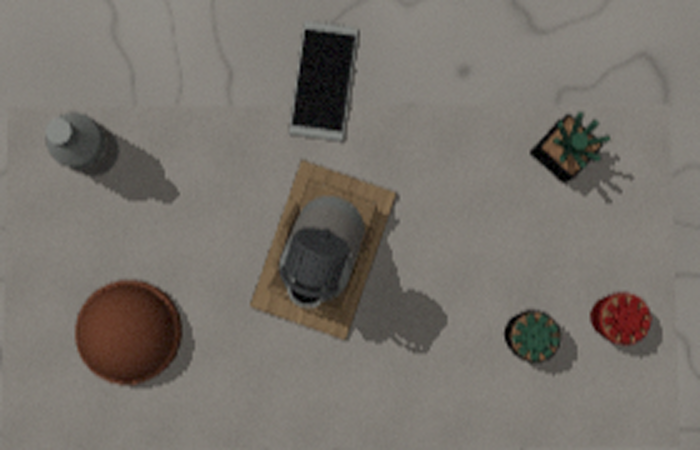

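```bash
cat > h.py <<'E'
import numpy as np, cv2
from cell import ctrl
P={c:ctrl.camera_params(c) for c in("scene","top")}
def proj(c,X):
    p=P[c];X=np.atleast_2d(np.asarray(X,float));q=(X@p["R"].T+p["t"])@p["camera_matrix"].T
    return q[:,:2]/q[:,2:]
def ray(c,uv):
    p=P[c];d=p["R"].T@np.linalg.inv(p["camera_matrix"])@np.array([*uv,1.]);return -p["R"].T@p["t"],d
def onz(c,uv,z):
    o,d=ray(c,uv);return o+d*(z-o[2])/d[2]
def tri(a,b):
    o1,d1=ray("scene",a);o2,d2=ray("top",b);s=np.linalg.lstsq(np.c_[d1,-d2],o2-o1,rcond=None)[0]
    A=o1+d1*s[0];B=o2+d2*s[1];return (A+B)/2,np.linalg.norm(A-B)
E
python3 - <<'E'
from h import *
np.set_printoptions(precision=1,suppress=True)
for n,a,b in[("pot",(176,201.8),(333.3,254.1)),("red",(137.9,220.4),(367.5,248.9)),("cap",(272.8,149.6),(245.6,222.4)),("dome",(331.7,164),(168.1,249.9)),("spray",(386,201.6),(151.3,177.8)),("spiky",(179.6,271.8),(344.2,180.3)),("phone",(303.1,274.4),(249.1,152.5))]:
    print(n,*tri(a,b))
im=cv2.imread("pics/top0.png")
z=[(305,160),(397,195),(345,338),(250,305)]
for zz in (0,10,20):
    q=np.array([onz("top",(120+u/2.5-.3,120+v/2.5-.3),zz) for u,v in z]);print(zz,q.tolist());
    e=[np.linalg.norm(q[i]-q[(i+1)%4]) for i in range(4)];print(e)
    print([np.degrees(np.arctan2(*(q[a]-q[b])[[1,0]])) for a,b in((0,3),(1,2),(0,1),(3,2))])
# pot colour masks
def blob(c,f,roi):
    im=cv2.imread(f"pics/{c}0.png").astype(int);x,y,w,h=roi;s=im[y:y+h,x:x+w];m=f(s).astype(np.uint8)
    n,l,st,ce=cv2.connectedComponentsWithStats(m);i=1+st[1:,4].argmax();return st[i],ce[i]+[x,y],cv2.minEnclosingCircle(np.argwhere(l==i)[:,::-1].astype(np.float32)+np.array([x,y],np.float32))
ter=lambda s:(s[...,2]-s[...,0]>25)
print(blob("top",ter,(140,220,60,60)))
print(blob("scene",ter,(300,135,65,60)))
E
```

```text
pot [ 454.7 -235.6   57.9] 6.1912124988041395
red [ 468.2 -349.5   39.2] 0.8051300583101194
cap [548.3  29.3 252.3] 3.562301419770679
dome [468.  268.8  41.1] 5.025532054017328
spray [691.1 320.8  74.3] 4.536158319068544
spiky [ 683.1 -282.3   41.7] 3.5564063242736252
phone [782.8  22.4  -1.3] 7.683197826790588
0 [[678.9828903839509, 43.25840217027603, 0.0], [632.9486250277474, -75.45596972949538, 0.0], [449.9048976025759, -7.169295132817037, 0.0], [492.5729285823015, 114.2263881215525, 0.0]]
[np.float64(127.32735637891251), np.float64(195.36651728782272), np.float64(128.67584381103563), np.float64(199.4620988781402)]
[np.float64(-20.84228921329754), np.float64(-20.458638068259187), np.float64(68.80503646243231), np.float64(70.63449700721475)]
10 [[677.8620130624566, 43.03714356722963, 10.0], [632.149321662825, -74.84794497201996, 10.0], [450.3842525413821, -7.038289308114173, 10.0], [492.7542245114742, 113.5093801923097, 10.0]]
[np.float64(126.4379067167148), np.float64(194.00177770829924), np.float64(127.77697424313119), np.float64(198.06874947143103)]
[np.float64(-20.84228921329754), np.float64(-20.458638068259184), np.float64(68.80503646243231), np.float64(70.63449700721472)]
20 [[676.7411357409624, 42.815884964183226, 20.0], [631.3500182979025, -74.23992021454454, 20.0], [450.8636074801884, -6.907283483411302, 20.0], [492.9355204406469, 112.79237226306691, 20.0]]
[np.float64(125.54845705451712), np.float64(192.63703812877574), np.float64(126.87810467522672), np.float64(196.67540006472186)]
[np.float64(-20.842289213297537), np.float64(-20.458638068259187), np.float64(68.80503646243231), np.float64(70.63449700721475)]
(array([  10,   12,   42,   42, 1351], dtype=int32), array([170.2, 252.4]), ((170.8242645263672, 252.7776641845703), 21.248119354248047))
(array([  11,   11,   41,   40, 1260], dtype=int32), array([331.4, 165.9]), ((331.22222900390625, 166.25926208496094), 20.770572662353516))
```

```bash
cat > ov.py <<'E'
from h import *
def circ(c,ax,r,n=48):
    ax=np.array(ax)/np.linalg.norm(ax);u=np.cross(ax,[0.3,1,.2]);u/=np.linalg.norm(u);v=np.cross(ax,u)
    t=np.linspace(0,2*np.pi,n);return np.array(c)+r*(np.cos(t)[:,None]*u+np.sin(t)[:,None]*v)
def frame(yaw):
    xh=np.array([np.cos(yaw),np.sin(yaw),0]);a=np.radians(32);k=np.array([0,0,1.])
    return np.cos(a)*xh+np.sin(a)*k, np.cross(k,xh), -np.sin(a)*xh+np.cos(a)*k, xh
def draw(img,c,sets,roi,out,f=4):
    x,y,w,h=roi;im=cv2.resize(img[y:y+h,x:x+w],None,fx=f,fy=f,interpolation=cv2.INTER_CUBIC)
    for X,col in sets:
        q=(proj(c,X)-[x,y]+.5)*f-.5
        cv2.polylines(im,[np.int32(q*16)],False,col,1,cv2.LINE_AA,4)
    cv2.imwrite(out,im)
def bottle(m,yaw,th,sc=0):
    x,y,z,xh=frame(yaw);m=np.array([m[0],m[1],178.]);G=(0,255,0);R=(0,0,255);Y=(0,255,255)
    h=m+42*x;d=-np.cos(th)*x+np.sin(th)*z;a=np.cos(th)*z+np.sin(th)*x
    o=6-6*sc/2.3
    b=np.array([m[0],m[1],0]);
    f=[b+i*xh+j*y for i,j in((-45,-65),(155,-65),(155,65),(-45,65),(-45,-65))]
    return [(circ(m,z,22),G),(circ(m-22*z,z,22),G),(circ(m-162*z,z,42),G),(np.array([h-8*y,h+8*y]),Y),(circ(h+42*d+o*a,a,30),R),(circ(h+42*d+(o+40)*a,a,30),R),(np.array(f),Y)]
def pot(p):
    B=(255,0,255);p=np.array(p);k=[0,0,1];z=np.array([0,0,1.])
    return [(circ(p,k,27),B),(circ(p+48*z,k,32),B),(circ(p+70*z,k,32),B)]
def dome(p):
    B=(255,255,0);p=np.array(p);k=[0,0,1];z=np.array([0,0,1.])
    return [(circ(p,k,66),B),(circ(p+26*z,k,66),B)]+[(circ(p+(30+h)*z,k,np.sqrt(3600-h*h)),B) for h in(20,40,55)]
E
python3 - <<'E'
from ov import *
print(onz("top",(170.8,252.8),20),onz("scene",(331.2,166.3),40))
s=bottle((512,38),np.radians(-20.5),1.6)+pot((452,-230,0))+dome((464,265,0))
draw(cv2.imread("pics/top0.png"),"top",s,(140,160,220,130),"pics/ovt.png",3.6)
draw(cv2.imread("pics/scene0.png"),"scene",s,(155,125,210,130),"pics/ovs.png",3.8)
E
```

```text
[459.04514844 266.5485946   20.        ] [475.05662768 260.82302449  40.        ]
```

View pics/ovt.png

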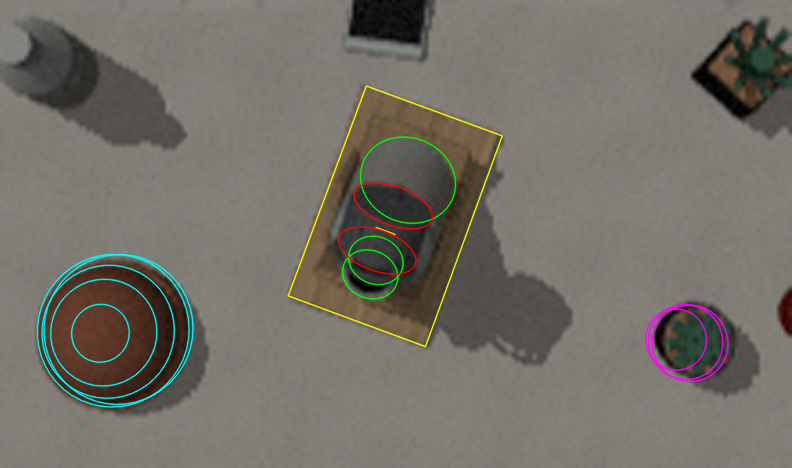

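View pics/ovs.png

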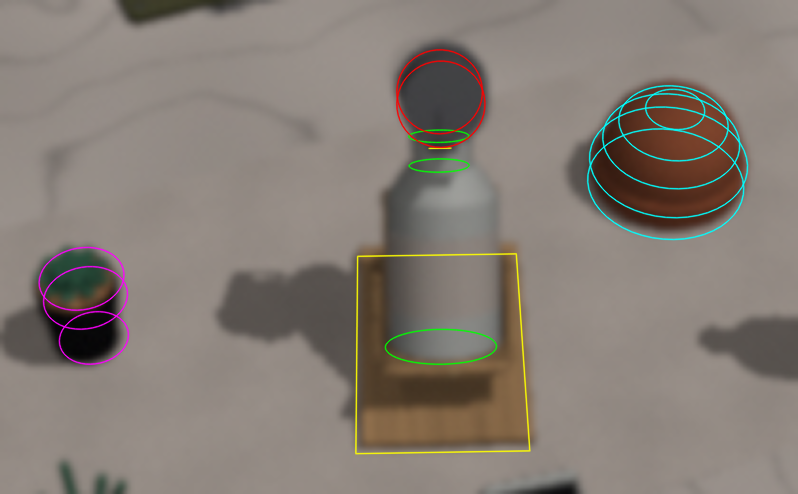

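```bash
cat > plan.py <<'E'
from ov import *
from scipy.spatial.transform import Rotation as Ro
M=(510.5,38.5);YAW=np.radians(-20.5)
def hinge(): 
    x,y,z,xh=frame(YAW);return np.array([*M,178.])+42*x
def pose():
    o=ctrl.get_obs();q=o["ee_rot"];return np.array(o["tool_pos"]),Ro.from_quat([q[1],q[2],q[3],q[0]]),o
def plan(tp,tR,n):
    p,R,o=pose();print("t",o["time_s"],"p",p.round(1),"J",np.round(o["joint_positions"],2),"open",round(o["opening"],3),"F",np.round(o["force"],1))
    rv=(R.inv()*tR).as_rotvec();tp=np.array(tp,float)
    print("dist",np.linalg.norm(tp-p).round(1),"ang",np.degrees(np.linalg.norm(rv)).round(1))
    for i in range(n):
        Ri=R*Ro.from_rotvec(rv*i/n);d=Ri.inv().apply((tp-p)/n)/1000
        print(i,"[%.4f,%.4f,%.4f,%.4f,%.4f,%.4f"%(*d,*(rv/n)))
def Rdown(az): # tool y at azimuth az, z down
    y=np.array([np.cos(az),np.sin(az),0]);z=np.array([0,0,-1.]);return Ro.from_matrix(np.c_[np.cross(y,z),y,z])
def Rcap(ang): # z along -zb; tool y = yb rotated by ang about tool z
    x,y,z,xh=frame(YAW);return Ro.from_matrix(np.c_[np.cross(y,-z),y,-z])*Ro.from_rotvec([0,0,ang])
E
python3 - <<'E'
from plan import *
print(hinge())
plan((480,250,400),Rdown(np.radians(69.5)),8)
E
```

```text
[543.86240881  26.02630648 200.2566091 ]
t 1.1 p [280.1 558.7 248.3] J [-1.07  0.69 -0.19  1.57  0.16  0.9  -0.22] open 1.003 F [-0.1  0.2 -0.6]
dist 397.8 ang 6.1
0 [-0.0396,-0.0233,-0.0190,0.0000,0.0000,-0.0134
1 [-0.0393,-0.0238,-0.0190,0.0000,0.0000,-0.0134
2 [-0.0390,-0.0243,-0.0190,0.0000,0.0000,-0.0134
3 [-0.0387,-0.0249,-0.0190,0.0000,0.0000,-0.0134
4 [-0.0383,-0.0254,-0.0190,0.0000,0.0000,-0.0134
5 [-0.0380,-0.0259,-0.0190,0.0000,0.0000,-0.0134
6 [-0.0376,-0.0264,-0.0190,0.0000,0.0000,-0.0134
7 [-0.0373,-0.0269,-0.0190,0.0000,0.0000,-0.0134
```

servo_tool(
  deltas=[
    [-0.038, -0.024, -0.02, 0, 0, -0.013, 1],
    [-0.038, -0.024, -0.02, 0, 0, -0.013, 1],
    [-0.038, -0.024, -0.02, 0, 0, -0.013, 1],
    [-0.038, -0.025, -0.02, 0, 0, -0.013, 1],
    [-0.038, -0.025, -0.02, 0, 0, -0.013, 1],
  ],
  newtons=30,
)

```text
time_s: 1.6
tool_pos: [397.1, 369.7, 346.7]
ee_rot: [-0.004, 0.189, 0.982, -0.001]
force: [1.6, 0.4, -0.3]
opening: 0.141
```

servo_tool(
  deltas=[
    [-0.038, -0.026, -0.02, 0, 0, -0.013, 1],
    [-0.038, -0.026, -0.02, 0, 0, -0.013, 1],
    [-0.038, -0.026, -0.02, 0, 0, -0.013, 1],
    [-0.038, -0.026, -0.02, 0, 0, -0.013, 1],
  ],
)

```text
time_s: 2.0
tool_pos: [501.3, 218.6, 426.5]
ee_rot: [-0.003, 0.162, 0.987, 0.0]
force: [1.5, 0.2, -0.2]
opening: -0.003
```

```bash
python3 -c "
from plan import *
plan((614,0,390),Rdown(np.radians(69.5)),6)"
```

```text
t 2.0 p [501.3 218.6 426.5] J [-0.33  0.42 -0.25  1.51  0.1   1.23  0.64] open -0.003 F [ 1.5  0.2 -0.2]
dist 248.6 ang 1.8
0 [-0.0295,-0.0285,0.0059,-0.0001,-0.0009,0.0052
1 [-0.0296,-0.0283,0.0060,-0.0001,-0.0009,0.0052
2 [-0.0298,-0.0282,0.0060,-0.0001,-0.0009,0.0052
3 [-0.0299,-0.0280,0.0060,-0.0001,-0.0009,0.0052
4 [-0.0301,-0.0279,0.0060,-0.0001,-0.0009,0.0052
5 [-0.0302,-0.0277,0.0061,-0.0001,-0.0009,0.0052
```

servo_tool(
  deltas=[
    [-0.036, -0.034, 0.007, 0, 0, 0.006, 1],
    [-0.036, -0.034, 0.007, 0, 0, 0.006, 1],
    [-0.036, -0.034, 0.007, 0, 0, 0.006, 1],
    [-0.036, -0.033, 0.007, 0, 0, 0.006, 1],
    [-0.036, -0.033, 0.007, 0, 0, 0.006, 1],
  ],
)

```text
time_s: 2.5
tool_pos: [618.3, -0.4, 396.5]
ee_rot: [0.003, 0.177, 0.984, 0.004]
force: [0.9, 0.6, 0.4]
opening: 0.001
```

```bash
python3 -c "
from plan import *
plan((617,-1,272),Rdown(np.radians(69.5)),3)"
```

```text
t 2.5 p [ 6.183e+02 -4.000e-01  3.965e+02] J [ 0.04  0.55 -0.2   1.37  0.1   1.23  1.05] open 0.001 F [0.9 0.6 0.4]
dist 124.5 ang 0.6
0 [0.0005,-0.0007,0.0415,0.0029,0.0016,0.0008
1 [0.0005,-0.0006,0.0415,0.0029,0.0016,0.0008
2 [0.0004,-0.0005,0.0415,0.0029,0.0016,0.0008
```

servo_tool(
  deltas=[
    [0, -0.001, 0.041, 0.003, 0.001, 0, 1],
    [0, 0, 0.041, 0.003, 0.001, 0, 1],
    [0, 0, 0.04, 0, 0, 0, 1],
    [0, 0, 0, 0, 0, 0, 1],
  ],
)

```text
time_s: 2.9
tool_pos: [622.7, -14.9, 270.5]
ee_rot: [0.004, 0.186, 0.983, -0.002]
force: [-0.5, -0.2, 0.6]
opening: -0.001
```

Run:
```python
from plan import *
im=ctrl.read_camera("top");s=ctrl.read_camera("scene")
d=bottle(M,YAW,1.6)
draw(s,"scene",[],(200,100,150,110),"pics/s1.png",5);draw(im,"top",[],(180,160,150,110),"pics/t1.png",5)
x,y,z,xh=frame(YAW);p,R,o=pose();print(p,(p-hinge())@xh,(p-hinge())@y,p[2]-hinge()[2],R.as_matrix())
```

```text
[626.52752334 -14.25794625 276.22654803] 91.53795645269156 -8.783205908650219 75.9699389358415 [[-0.93077508  0.36508167  0.01931661]
 [ 0.36505757  0.93097213 -0.00488579]
 [-0.01976694  0.00250411 -0.99980148]]
```

View pics/s1.png

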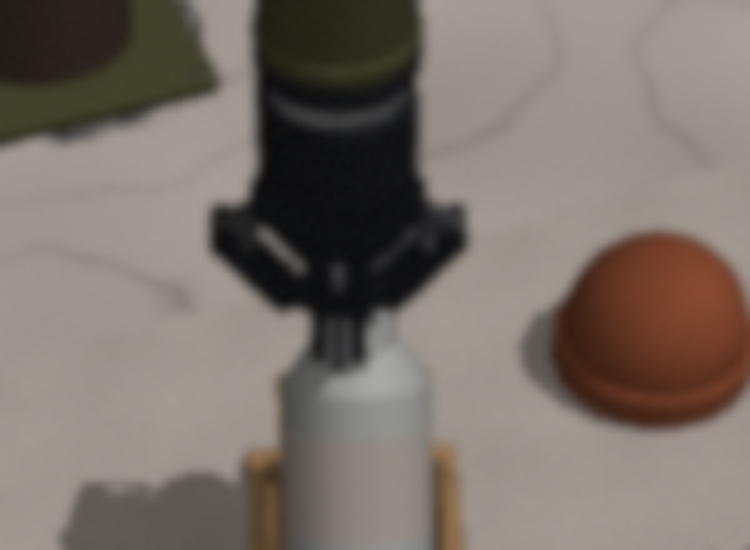

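View pics/t1.png

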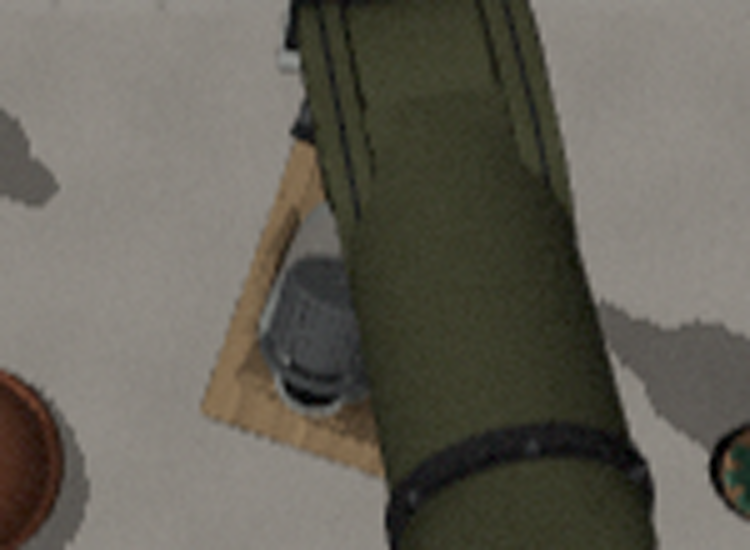

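servo_tool(
  deltas=[
    [0.037, 0.009, -0.014, 0, -0.01, 0, 1],
    [0.03, 0, -0.003, 0, -0.01, 0, 1],
    [0, 0, 0, 0, 0, 0, 1],
  ],
)

```text
time_s: 3.3
tool_pos: [570.2, 21.0, 299.2]
ee_rot: [0.027, 0.186, 0.982, -0.0]
force: [0.4, 0.4, 0.1]
opening: 0.002
```

```bash
cat > st.py <<'E'
from plan import *
x,y,z,xh=frame(YAW);p,R,o=pose();d=p-hinge();print("t",o["time_s"],"rel hinge xh,y,z",(d@xh).round(1),(d@y).round(1),d[2].round(1),"F",np.round(o["force"],1),"J",np.round(o["joint_positions"],2),"toolz",R.as_matrix()[:,2].round(3),"open",o["opening"])
m=p-np.array([*M,178]);print("rel mouth bottle frame",(m@x).round(1),(m@y).round(1),(m@z).round(1))
E
python3 st.py
```

```text
t 3.3 rel hinge xh,y,z 26.5 4.5 98.9 F [0.4 0.4 0.1] J [-0.02  0.53 -0.18  1.72  0.15  0.85  0.93] toolz [ 0.052 -0.01  -0.999] open 0.002353636396697324
rel mouth bottle frame 116.9 4.5 69.9
```

servo_tool(
  deltas=[
    [0.018, -0.003, 0.006, 0, 0, 0, 1],
    [0.018, -0.002, 0.002, 0, 0, 0, 1],
    [0.018, 0, 0.005, 0, 0, 0, 1],
  ],
)

```text
time_s: 3.6
tool_pos: [527.5, 37.2, 293.1]
ee_rot: [0.039, 0.186, 0.982, 0.003]
force: [0.5, -0.9, 0.4]
opening: 0.004
```

```bash
python3 st.py
```

```text
t 3.6 rel hinge xh,y,z -19.2 4.8 92.9 F [ 0.5 -0.9  0.4] J [-0.05  0.47 -0.18  1.87  0.16  0.74  0.87] toolz [ 0.078 -0.008 -0.997] open 0.004272342059779476
rel mouth bottle frame 74.9 4.8 89.0
```

servo_tool(
  deltas=[
    [0.008, -0.004, 0.012, 0, 0, 0, 1],
    [0.012, 0, 0.013, 0, 0, 0, 1],
    [0.01, 0, 0.014, 0, 0, 0, 1],
    [0, 0, 0, 0, 0, 0, 1],
  ],
)

```text
time_s: 4.0
tool_pos: [501.1, 47.8, 262.4]
ee_rot: [0.043, 0.185, 0.982, 0.005]
force: [1.3, 0.2, 0.0]
opening: -0.003
```

```bash
python3 st.py
python3 - <<'E'
from plan import *
s=ctrl.read_camera("scene")
draw(s,"scene",[],(200,100,150,110),"pics/s2.png",5)
s=ctrl.read_camera("top")
draw(s,"top",[],(180,160,150,110),"pics/t2.png",5)
E
```

```text
t 4.0 rel hinge xh,y,z -47.7 5.4 62.2 F [1.3 0.2 0. ] J [-0.09  0.48 -0.17  1.99  0.18  0.61  0.82] toolz [ 0.087 -0.006 -0.996] open -0.0028236347705587962
rel mouth bottle frame 34.5 5.4 78.0
```

View pics/s2.png

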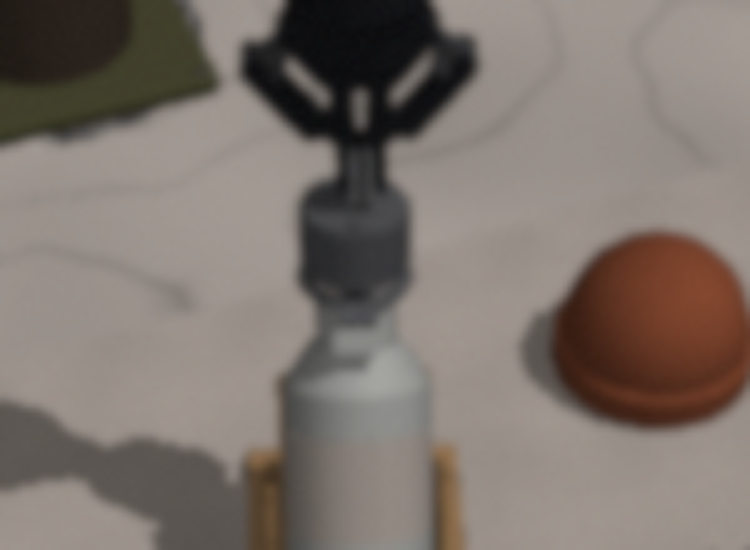

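View pics/t2.png

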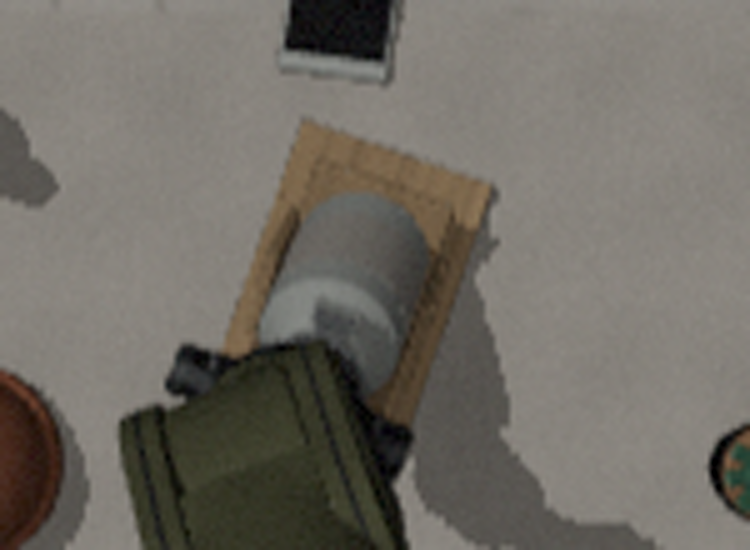

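servo_tool(
  deltas=[
    [0.006, -0.003, 0.009, 0, 0, 0, 1],
    [0.004, 0, 0.008, 0, 0, 0, 1],
    [0.004, 0, 0.007, 0, 0, 0, 1],
    [0, 0, 0, 0, 0, 0, 1],
  ],
)

```text
time_s: 4.5
tool_pos: [492.7, 52.8, 244.4]
ee_rot: [0.047, 0.185, 0.982, 0.007]
force: [-0.7, -1.0, 0.8]
opening: -0.005
```

```bash
python3 st.py
```

```text
t 4.5 rel hinge xh,y,z -57.3 7.2 44.1 F [-0.7 -1.   0.8] J [-0.11  0.5  -0.15  2.04  0.2   0.53  0.79] toolz [ 0.096 -0.003 -0.995] open -0.005256385091561173
rel mouth bottle frame 16.8 7.2 67.8
```

servo_tool(
  deltas=[
    [0.004, -0.004, 0.007, 0, 0, 0, 1],
    [0.003, -0.001, 0.006, 0, 0, 0, 1],
  ],
)

```text
time_s: 4.7
tool_pos: [493.0, 53.5, 238.8]
ee_rot: [0.056, 0.185, 0.981, 0.011]
force: [-17.3, -1.6, 54.7]
opening: -0.001
```

```bash
python3 st.py
```

```text
t 4.7 rel hinge xh,y,z -57.2 7.9 38.5 F [-17.3  -1.6  54.7] J [-0.12  0.5  -0.14  2.06  0.21  0.48  0.78] toolz [ 0.115  0.002 -0.993] open -0.0009133281070432751
rel mouth bottle frame 13.9 7.9 63.0
```

Cap is at its stop (55 N). Back off and hold position clear along the bottle axis, then look.

servo_tool(
  deltas=[
    [0, 0, -0.01, 0, 0, 0, 1],
    [0.005, 0, -0.04, 0, 0, 0, -1],
    [0.03, 0, -0.03, 0, 0, 0, -1],
    [0.04, 0, -0.03, 0, 0, 0, -1],
  ],
)

```text
time_s: 5.1
tool_pos: [421.9, 80.5, 348.4]
ee_rot: [0.068, 0.189, 0.98, 0.015]
force: [0.2, 1.2, -0.0]
opening: 0.506
```

```bash
python3 st.py
python3 - <<'E'
from plan import *
s=ctrl.read_camera("scene");cv2.imwrite("pics/scene3.png",s)
draw(s,"scene",bottle(M,YAW,0),(200,100,150,110),"pics/s3.png",5)
s=ctrl.read_camera("top");cv2.imwrite("pics/top3.png",s)
draw(s,"top",bottle(M,YAW,0),(180,160,150,110),"pics/t3.png",5)
E
```

```text
t 5.1 rel hinge xh,y,z -133.3 8.3 148.1 F [ 0.2  1.2 -0. ] J [-0.17  0.24 -0.2   2.08  0.14  0.71  0.73] toolz [ 0.138  0.005 -0.99 ] open 0.5056626211018256
rel mouth bottle frame 7.5 8.3 196.2
```

View pics/s3.png

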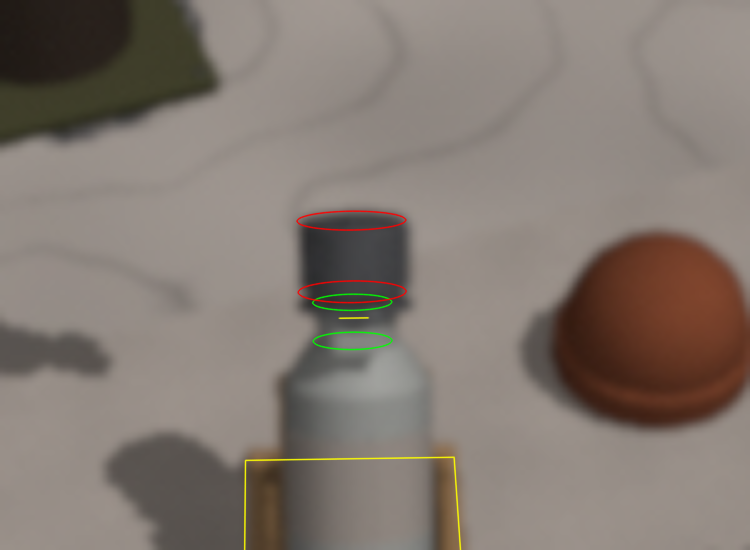

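View pics/t3.png

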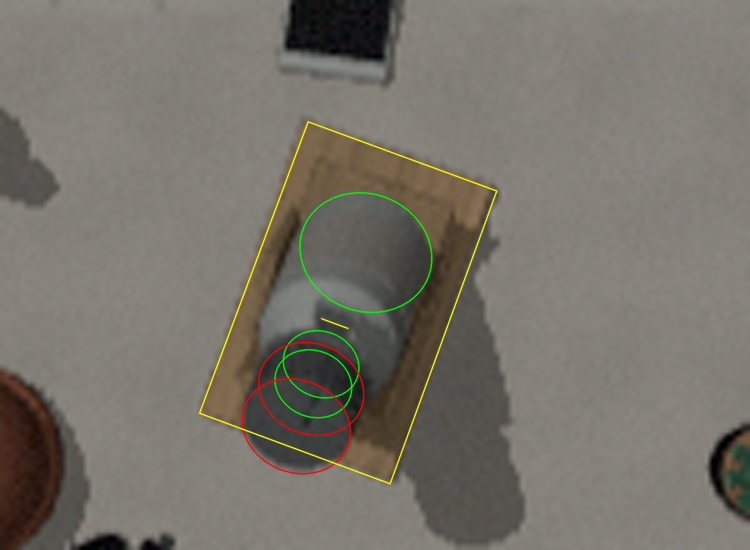

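```bash
cat > b.py <<'E'
from plan import *
import sys
x,y,z,xh=frame(YAW);a,b,c,ang,n=map(float,sys.argv[1:6])
plan(np.array([*M,178])+a*x+b*y+c*z,Rcap(ang),int(n))
E
python3 b.py 0 0 115 0 5
```

```text
t 5.2 p [419.1  82.5 350.1] J [-0.17  0.23 -0.2   2.08  0.14  0.71  0.73] open 0.683 F [ 0.8 -0.9 -0.3]
dist 85.2 ang 24.8
0 [-0.0061,-0.0026,0.0157,0.0100,-0.0858,-0.0063
1 [-0.0047,-0.0025,0.0162,0.0100,-0.0858,-0.0063
2 [-0.0033,-0.0023,0.0166,0.0100,-0.0858,-0.0063
3 [-0.0018,-0.0022,0.0168,0.0100,-0.0858,-0.0063
4 [-0.0004,-0.0020,0.0169,0.0100,-0.0858,-0.0063
```

servo_tool(
  deltas=[
    [-0.006, -0.0025, 0.016, 0.01, -0.086, -0.006, -1],
    [-0.005, -0.0025, 0.016, 0.01, -0.086, -0.006, -1],
    [-0.003, -0.0025, 0.017, 0.01, -0.086, -0.006, -1],
    [-0.002, -0.002, 0.017, 0.01, -0.086, -0.006, -1],
    [0, -0.002, 0.017, 0.01, -0.086, -0.006, -1],
  ],
)

```text
time_s: 5.7
tool_pos: [465.8, 59.0, 302.3]
ee_rot: [0.244, 0.184, 0.952, -0.034]
force: [1.0, 0.7, 0.3]
opening: 0.999
```

```bash
python3 b.py 0 0 80 0 3
```

```text
t 5.7 p [465.8  59.  302.3] J [-0.7   0.33  0.33  2.34  1.11  0.25 -0.27] open 0.999 F [1.  0.7 0.3]
dist 57.0 ang 4.0
0 [0.0070,-0.0016,0.0176,0.0040,-0.0207,-0.0095
1 [0.0074,-0.0015,0.0175,0.0040,-0.0207,-0.0095
2 [0.0077,-0.0013,0.0173,0.0040,-0.0207,-0.0095
```

servo_tool(
  deltas=[
    [0.007, -0.0015, 0.017, 0.004, -0.02, -0.01, -1],
    [0.007, -0.0015, 0.017, 0.004, -0.02, -0.01, -1],
    [0.008, -0.0015, 0.017, 0.004, -0.02, -0.01, -1],
    [0, 0, 0, 0, 0, 0, -1],
  ],
)

```text
time_s: 6.1
tool_pos: [476.2, 53.8, 276.4]
ee_rot: [0.265, 0.177, 0.947, -0.047]
force: [0.0, -0.4, -0.5]
opening: 1.002
```

```bash
python3 b.py 0 0 36 0 3; python3 st.py
```

```text
t 6.1 p [476.2  53.8 276.4] J [-0.71  0.41  0.35  2.39  1.76  0.24 -0.93] open 1.002 F [ 0.  -0.4 -0.5]
dist 70.4 ang 1.0
0 [0.0065,-0.0008,0.0225,-0.0007,-0.0045,-0.0039
1 [0.0066,-0.0008,0.0225,-0.0007,-0.0045,-0.0039
2 [0.0067,-0.0008,0.0225,-0.0007,-0.0045,-0.0039
t 6.1 rel hinge xh,y,z -73.1 2.3 76.2 F [ 0.  -0.4 -0.5] J [-0.71  0.41  0.35  2.39  1.76  0.24 -0.93] toolz [ 0.485 -0.183 -0.855] open 1.0019970613285367
rel mouth bottle frame 20.4 2.3 103.3
```

servo_tool(
  deltas=[
    [0, 0, 0, 0, 0, -0.14, -1],
    [0, 0, 0, 0, 0, -0.14, -1],
    [0, 0, 0, 0, 0, -0.14, -1],
    [0, 0, 0, 0, 0, -0.14, -1],
    [0, 0, 0, 0, 0, -0.14, -1],
  ],
)

```text
time_s: 6.6
tool_pos: [484.8, 55.2, 281.0]
ee_rot: [0.236, -0.169, 0.947, -0.136]
force: [-0.5, 0.4, 0.3]
opening: 0.998
```

```bash
python3 b.py 0 0 90 -1.5 6; python3 st.py
```

```text
t 6.6 p [484.8  55.2 281. ] J [-0.82  0.44  0.54  2.38  1.93  0.14 -0.35] open 0.998 F [-0.5  0.4  0.3]
dist 32.7 ang 45.3
0 [0.0044,0.0023,0.0022,0.0013,0.0005,-0.1317
1 [0.0041,0.0029,0.0022,0.0013,0.0005,-0.1317
2 [0.0037,0.0034,0.0022,0.0013,0.0005,-0.1317
3 [0.0032,0.0038,0.0022,0.0013,0.0005,-0.1317
4 [0.0026,0.0042,0.0022,0.0013,0.0005,-0.1317
5 [0.0021,0.0045,0.0022,0.0013,0.0005,-0.1317
t 6.6 rel hinge xh,y,z -65.5 6.6 80.7 F [-0.5  0.4  0.3] J [-0.82  0.44  0.54  2.38  1.93  0.14 -0.35] toolz [ 0.494 -0.178 -0.851] open 0.9976196962229017
rel mouth bottle frame 29.2 6.6 103.1
```

servo_tool(
  deltas=[
    [0.0045, 0.0025, 0.002, 0, 0, -0.13, -1],
    [0.004, 0.003, 0.002, 0, 0, -0.13, -1],
    [0.004, 0.0035, 0.002, 0, 0, -0.13, -1],
  ],
)

```text
time_s: 6.9
tool_pos: [480.7, 56.5, 271.5]
ee_rot: [0.209, -0.356, 0.892, -0.182]
force: [-0.9, -0.2, -1.1]
opening: 1.001
```

```bash
python3 b.py 0 0 90 -1.5 4; python3 st.py
```

```text
t 6.9 p [480.7  56.5 271.5] J [-0.79  0.45  0.48  2.41  2.15  0.19 -0.19] open 1.001 F [-0.9 -0.2 -1.1]
dist 22.8 ang 22.1
0 [0.0037,0.0039,0.0018,0.0000,0.0030,-0.0965
1 [0.0033,0.0042,0.0018,0.0000,0.0030,-0.0965
2 [0.0029,0.0045,0.0018,0.0000,0.0030,-0.0965
3 [0.0025,0.0048,0.0018,0.0000,0.0030,-0.0965
t 6.9 rel hinge xh,y,z -69.8 6.5 71.2 F [-0.9 -0.2 -1.1] J [-0.79  0.45  0.48  2.41  2.15  0.19 -0.19] toolz [ 0.503 -0.176 -0.846] open 1.00050898679479
rel mouth bottle frame 20.6 6.5 97.4
```

servo_tool(
  deltas=[
    [0.005, 0.005, 0.002, 0, 0.003, -0.1, -1],
    [0.005, 0.005, 0.002, 0, 0.003, -0.1, -1],
    [0.004, 0.006, 0.002, 0, 0.003, -0.1, -1],
    [0.003, 0.006, 0.002, 0, 0.003, -0.1, -1],
  ],
)

```text
time_s: 7.3
tool_pos: [467.6, 54.2, 254.2]
ee_rot: [0.166, -0.53, 0.8, -0.225]
force: [0.2, 0.2, -0.2]
opening: 1.002
```

```bash
python3 b.py 0 0 70 -1.5 3; python3 st.py
```

```text
t 7.3 p [467.6  54.2 254.2] J [-0.77  0.48  0.43  2.47  2.36  0.27 -0.02] open 1.002 F [ 0.2  0.2 -0.2]
dist 18.9 ang 1.7
0 [-0.0000,0.0006,0.0063,-0.0030,0.0016,0.0091
1 [-0.0001,0.0006,0.0063,-0.0030,0.0016,0.0091
2 [-0.0001,0.0006,0.0063,-0.0030,0.0016,0.0091
t 7.3 rel hinge xh,y,z -81.3 -0.3 54.0 F [ 0.2  0.2 -0.2] J [-0.77  0.48  0.43  2.47  2.36  0.27 -0.02] toolz [ 0.505 -0.184 -0.843] open 1.0018327691957485
rel mouth bottle frame 1.6 -0.3 88.9
```

servo_tool(
  deltas=[
    [0, 0.001, 0.01, -0.003, 0, 0, -1],
    [0, 0.001, 0.01, -0.003, 0, 0, -1],
    [0, 0, 0.01, 0, 0, 0, -1],
  ],
)

```text
time_s: 7.6
tool_pos: [485.9, 49.6, 229.9]
ee_rot: [0.167, -0.531, 0.8, -0.225]
force: [0.2, 0.3, 0.4]
opening: 0.997
```

```bash
python3 b.py 0 0 36 -1.5 3; python3 st.py
```

```text
t 7.6 p [485.9  49.6 229.9] J [-0.65  0.55  0.31  2.46  2.43  0.34 -0.08] open 0.997 F [0.2 0.3 0.4]
dist 22.8 ang 1.8
0 [0.0007,0.0016,0.0074,-0.0031,0.0022,0.0097
1 [0.0007,0.0016,0.0074,-0.0031,0.0022,0.0097
2 [0.0007,0.0015,0.0074,-0.0031,0.0022,0.0097
t 7.6 rel hinge xh,y,z -62.5 1.8 29.6 F [0.2 0.3 0.4] J [-0.65  0.55  0.31  2.46  2.43  0.34 -0.08] toolz [ 0.506 -0.183 -0.843] open 0.9974700602831151
rel mouth bottle frame 4.7 1.8 58.2
```

servo_tool(
  deltas=[
    [0.001, 0.002, 0.008, -0.003, 0.002, 0.01, -1],
    [0.001, 0.002, 0.007, -0.003, 0.002, 0.01, -1],
    [0, 0.001, 0.005, 0, 0, 0, -1],
    [0, 0, 0, 0, 0, 0, -1],
  ],
)

```text
time_s: 8.0
tool_pos: [496.0, 44.7, 210.2]
ee_rot: [0.167, -0.521, 0.807, -0.224]
force: [0.8, -0.5, -0.3]
opening: 1.003
```

```bash
python3 b.py 0 0 36 -1.5 3; python3 st.py;  python3 - <<'E'
from plan import *
s=ctrl.read_camera("scene");cv2.imwrite("pics/scene4.png",s)
draw(s,"scene",[],(200,80,150,110),"pics/s4.png",5)
E
```

```text
t 8.0 p [496.   44.7 210.2] J [-0.58  0.6   0.24  2.45  2.46  0.4  -0.14] open 1.003 F [ 0.8 -0.5 -0.3]
dist 3.8 ang 0.5
0 [0.0003,0.0012,-0.0001,-0.0026,0.0005,0.0015
1 [0.0003,0.0012,-0.0001,-0.0026,0.0005,0.0015
2 [0.0003,0.0012,-0.0001,-0.0026,0.0005,0.0015
t 8.0 rel hinge xh,y,z -51.4 0.7 10.0 F [ 0.8 -0.5 -0.3] J [-0.58  0.6   0.24  2.45  2.46  0.4  -0.14] toolz [ 0.503 -0.187 -0.844] open 1.0034345173470685
rel mouth bottle frame 3.7 0.7 35.7
```

View pics/s4.png

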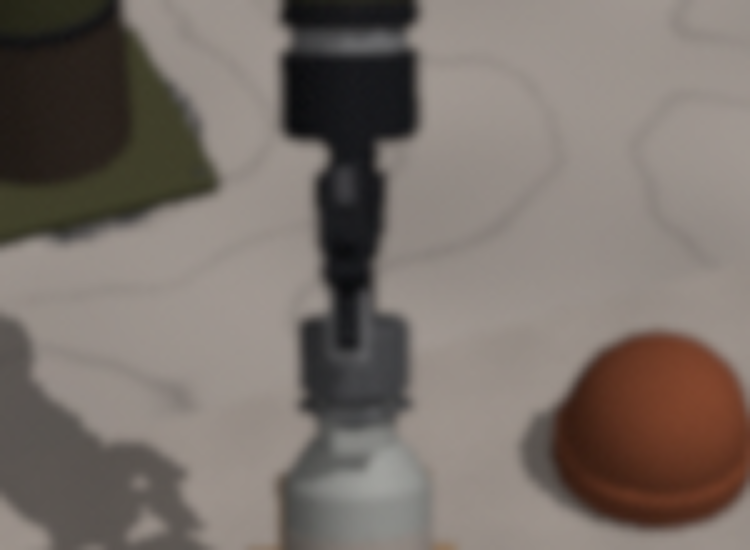

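servo_tool(
  deltas=[
    [0.001, 0.004, 0, -0.005, 0, 0, 0.2],
    [0, 0, 0, 0, 0, 0, 1],
    [0, 0, 0, 0, 0, 0, 1],
    [0, 0, 0, 0, 0, 0, 1],
  ],
  newtons=40,
)

```text
time_s: 8.45
tool_pos: [491.7, 45.3, 209.0]
ee_rot: [0.166, -0.522, 0.807, -0.222]
force: [0.9, -0.3, -1.7]
opening: 0.685
```

```bash
python3 st.py
```

```text
t 8.45 rel hinge xh,y,z -55.6 -0.2 8.8 F [ 0.9 -0.3 -1.7] J [-0.58  0.6   0.23  2.46  2.46  0.4  -0.14] toolz [ 0.5   -0.185 -0.846] open 0.6853792393252068
rel mouth bottle frame -0.5 -0.2 36.9
```

servo_tool(
  deltas=[
    [0, 0, 0.0004, 0, 0, 0.13, 1],
    [0, 0, 0.0004, 0, 0, 0.13, 1],
    [0, 0, 0.0004, 0, 0, 0.13, 1],
  ],
)

```text
time_s: 8.75
tool_pos: [491.8, 45.6, 207.8]
ee_rot: [0.207, -0.351, 0.895, -0.184]
force: [0.8, -0.3, -0.7]
opening: 0.69
```

```bash
python3 st.py;python3 b.py 0 0 36 -1.5 1; python3 b.py 0 0 35 -0.9 1
```

```text
t 8.75 rel hinge xh,y,z -55.6 0.1 7.6 F [ 0.8 -0.3 -0.7] J [-0.51  0.59  0.12  2.46  2.33  0.44 -0.42] toolz [ 0.499 -0.185 -0.847] open 0.6895406401905236
rel mouth bottle frame -1.1 0.1 35.9
t 8.75 p [491.8  45.6 207.8] J [-0.51  0.59  0.12  2.46  2.33  0.44 -0.42] open 0.69 F [ 0.8 -0.3 -0.7]
dist 1.1 ang 22.6
0 [-0.0004,-0.0011,-0.0001,-0.0023,0.0024,-0.3953
t 8.75 p [491.8  45.6 207.8] J [-0.51  0.59  0.12  2.46  2.33  0.44 -0.42] open 0.69 F [ 0.8 -0.3 -0.7]
dist 1.4 ang 11.7
0 [-0.0004,-0.0011,0.0009,-0.0014,0.0029,0.2047
```

Good, turning cleanly (0.4 rad). Continue.

servo_tool(
  deltas=[
    [0, 0, 0.0004, 0, 0, 0.14, 1],
    [0, 0, 0.0004, 0, 0, 0.14, 1],
    [0, 0, 0.0004, 0, 0, 0.14, 1],
    [0, 0, 0.0004, 0, 0, 0.14, 1],
  ],
)

```text
time_s: 9.15
tool_pos: [492.3, 46.2, 206.2]
ee_rot: [0.25, -0.08, 0.958, -0.117]
force: [0.0, 0.0, -0.2]
opening: 0.686
```

```bash
python3 st.py;python3 b.py 0 0 34 -0.1 1
```

```text
t 9.15 rel hinge xh,y,z -55.3 0.8 6.0 F [ 0.   0.  -0.2] J [-0.41  0.58 -0.04  2.45  2.18  0.51 -0.85] toolz [ 0.498 -0.183 -0.847] open 0.6855449569684432
rel mouth bottle frame -1.8 0.8 34.4
t 9.15 p [492.3  46.2 206.2] J [-0.41  0.58 -0.04  2.45  2.18  0.51 -0.85] open 0.686 F [ 0.   0.  -0.2]
dist 2.0 ang 24.3
0 [-0.0011,-0.0016,0.0004,0.0022,0.0021,0.4242
```

servo_tool(
  deltas=[
    [-0.0005, -0.0005, 0.0003, 0, 0, 0.14, 1],
    [0, 0, 0.0003, 0, 0, 0.14, 1],
    [0, 0, 0.0003, 0, 0, 0.14, 1],
    [0, 0, 0.0003, 0, 0, 0.14, 1],
  ],
)

```text
time_s: 9.55
tool_pos: [493.3, 46.9, 204.9]
ee_rot: [0.272, 0.197, 0.941, -0.039]
force: [0.8, -0.4, -1.8]
opening: 0.693
```

```bash
python3 st.py;python3 b.py 0 0 31 0.8 1
```

```text
t 9.55 rel hinge xh,y,z -54.7 1.8 4.7 F [ 0.8 -0.4 -1.8] J [-0.3   0.59 -0.2   2.44  2.07  0.57 -1.33] toolz [ 0.497 -0.181 -0.849] open 0.6928901647799725
rel mouth bottle frame -1.9 1.8 32.9
t 9.55 p [493.3  46.9 204.9] J [-0.3   0.59 -0.2   2.44  2.07  0.57 -1.33] open 0.693 F [ 0.8 -0.4 -1.8]
dist 3.3 ang 42.6
0 [-0.0020,-0.0017,0.0019,0.0036,-0.0028,0.7434
```

servo_tool(
  deltas=[
    [-0.001, -0.001, 0.0003, 0, 0, 0.14, 1],
    [0, 0, 0.0003, 0, 0, 0.14, 1],
    [0, 0, 0.0003, 0, 0, 0.14, 1],
    [0, 0, 0.0003, 0, 0, 0.14, 1],
  ],
)

```text
time_s: 9.95
tool_pos: [494.6, 47.3, 204.0]
ee_rot: [0.271, 0.458, 0.846, 0.042]
force: [1.2, -0.0, -1.4]
opening: 0.689
```

```bash
python3 st.py;python3 b.py 0 0 31 0.8 1; python3 -c "
from cell import ctrl;print(ctrl.get_obs()['moment'])"
```

```text
t 9.95 rel hinge xh,y,z -53.6 2.6 3.8 F [ 1.2 -0.  -1.4] J [-0.21  0.6  -0.35  2.43  1.99  0.64 -1.83] toolz [ 0.497 -0.178 -0.849] open 0.6892061472228599
rel mouth bottle frame -1.5 2.6 31.6
t 9.95 p [494.6  47.3 204. ] J [-0.21  0.6  -0.35  2.43  1.99  0.64 -1.83] open 0.689 F [ 1.2 -0.  -1.4]
dist 3.1 ang 9.3
0 [-0.0027,-0.0013,0.0006,0.0039,-0.0070,0.1628
[0.24477759 0.42981757 0.12698122]
```

servo_tool(
  deltas=[
    [-0.001, -0.0005, 0.0003, 0, 0, 0.1, 1],
    [0, 0, 0.0002, 0, 0, 0.08, 1],
    [0, 0, 0, 0, 0, 0.05, 1],
  ],
)

```text
time_s: 10.25
tool_pos: [495.6, 48.8, 203.8]
ee_rot: [0.264, 0.552, 0.787, 0.076]
force: [2.3, -1.6, -1.5]
opening: 0.684
```

```bash
python3 st.py;python3 b.py 0 0 31 0.8 1; python3 -c "
from plan import *
o=ctrl.get_obs();print(o['moment'],o['moment']@frame(YAW)[2])"
```

```text
t 10.25 rel hinge xh,y,z -53.2 4.4 3.6 F [ 2.3 -1.6 -1.5] J [-0.17  0.6  -0.4   2.43  1.97  0.67 -2.04] toolz [ 0.499 -0.172 -0.849] open 0.6842343289038588
rel mouth bottle frame -1.2 4.4 31.2
t 10.25 p [495.6  48.8 203.8] J [-0.17  0.6  -0.4   2.43  1.97  0.67 -2.04] open 0.684 F [ 2.3 -1.6 -1.5]
dist 4.6 ang 4.0
0 [-0.0041,-0.0019,0.0002,0.0069,-0.0119,-0.0688
[-0.95704334  0.63254847  1.56510454] 1.919711952024543
```

servo_tool(
  deltas=[
    [0, 0, 0, 0, 0, 0, -1],
    [0, 0, 0, 0, 0, 0, -1],
    [0, 0, 0, 0, 0, 0, -1],
    [0, 0, -0.03, 0, 0, 0, -1],
    [0, 0, -0.04, 0, 0, 0, -1],
  ],
)

```text
time_s: 10.75
tool_pos: [460.5, 59.4, 260.6]
ee_rot: [0.261, 0.553, 0.788, 0.072]
force: [-0.4, -0.6, 1.5]
opening: 0.999
```

```bash
python3 st.py
```

```text
t 10.75 rel hinge xh,y,z -89.8 2.1 60.3 F [-0.4 -0.6  1.5] J [-0.27  0.42 -0.33  2.44  1.7   0.56 -1.82] toolz [ 0.491 -0.176 -0.853] open 0.9994416519006627
rel mouth bottle frame -2.2 2.1 98.7
```

Retract further, righting the tool, and look at the cap.

```bash
python3 -c "
from plan import *
for a in (0,30,60,90,120,150,180,-30): print(a,np.degrees((pose()[1].inv()*Rdown(np.radians(a))).magnitude()).round(0))
plan((430,-60,330),Rdown(np.radians(30)),6)
plan((430,-60,330),Rdown(np.radians(0)),6)"
```

```text
0 37.0
30 33.0
60 51.0
90 76.0
120 104.0
150 132.0
180 161.0
-30 58.0
t 10.75 p [460.5  59.4 260.6] J [-0.27  0.42 -0.33  2.44  1.7   0.56 -1.82] open 0.999 F [-0.4 -0.6  1.5]
dist 141.5 ang 33.0
0 [-0.0207,-0.0071,-0.0089,0.0652,0.0644,-0.0289
1 [-0.0198,-0.0083,-0.0097,0.0652,0.0644,-0.0289
2 [-0.0189,-0.0095,-0.0103,0.0652,0.0644,-0.0289
3 [-0.0180,-0.0107,-0.0109,0.0652,0.0644,-0.0289
4 [-0.0169,-0.0119,-0.0113,0.0652,0.0644,-0.0289
5 [-0.0158,-0.0132,-0.0115,0.0652,0.0644,-0.0289
t 10.75 p [460.5  59.4 260.6] J [-0.27  0.42 -0.33  2.44  1.7   0.56 -1.82] open 0.999 F [-0.4 -0.6  1.5]
dist 141.5 ang 37.1
0 [-0.0207,-0.0071,-0.0089,0.0800,0.0454,0.0562
1 [-0.0206,-0.0067,-0.0093,0.0800,0.0454,0.0562
2 [-0.0206,-0.0062,-0.0097,0.0800,0.0454,0.0562
3 [-0.0205,-0.0059,-0.0101,0.0800,0.0454,0.0562
4 [-0.0203,-0.0056,-0.0106,0.0800,0.0454,0.0562
5 [-0.0201,-0.0053,-0.0111,0.0800,0.0454,0.0562
```

servo_tool(
  deltas=[
    [-0.02, -0.007, -0.02, 0.08, 0.045, 0.04, -1],
    [-0.02, -0.007, -0.02, 0.08, 0.045, 0.04, -1],
    [-0.02, -0.007, -0.02, 0.08, 0.045, 0.04, -1],
    [-0.02, -0.007, -0.015, 0.08, 0.045, 0.04, -1],
    [-0.02, -0.007, -0.01, 0.08, 0.045, 0.04, -1],
  ],
)

```text
time_s: 11.25
tool_pos: [434.7, -3.4, 310.4]
ee_rot: [0.159, 0.618, 0.77, 0.009]
force: [0.5, -1.0, -1.0]
opening: 0.999
```

Run:
```python
from plan import *
plan((452,-235,250),Rdown(np.radians(0)),6)
s=ctrl.read_camera("scene");cv2.imwrite("pics/scene5.png",s)
draw(s,"scene",bottle(M,YAW,0,2.3),(210,120,110,80),"pics/s5.png",7)
s=ctrl.read_camera("top");cv2.imwrite("pics/top5.png",s)
draw(s,"top",bottle(M,YAW,0,2.3)+dome((462,265,0))+pot((452,-235.5,0)),(140,180,220,130),"pics/t5.png",3.6)
```

```text
t 11.25 p [434.7  -3.4 310.4] J [-0.01  0.29 -0.36  2.23  0.71  0.57 -0.71] open 0.999 F [ 0.5 -1.  -1. ]
dist 239.9 ang 22.1
0 [-0.0350,-0.0084,0.0173,0.0398,0.0355,0.0358
1 [-0.0359,-0.0065,0.0164,0.0398,0.0355,0.0358
2 [-0.0367,-0.0046,0.0153,0.0398,0.0355,0.0358
3 [-0.0373,-0.0027,0.0141,0.0398,0.0355,0.0358
4 [-0.0379,-0.0008,0.0129,0.0398,0.0355,0.0358
5 [-0.0383,0.0011,0.0115,0.0398,0.0355,0.0358
```

View pics/s5.png

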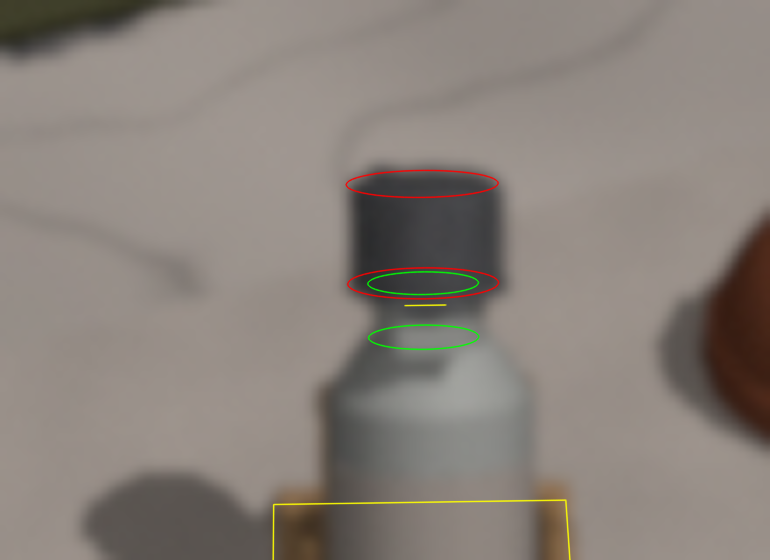

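View pics/t5.png

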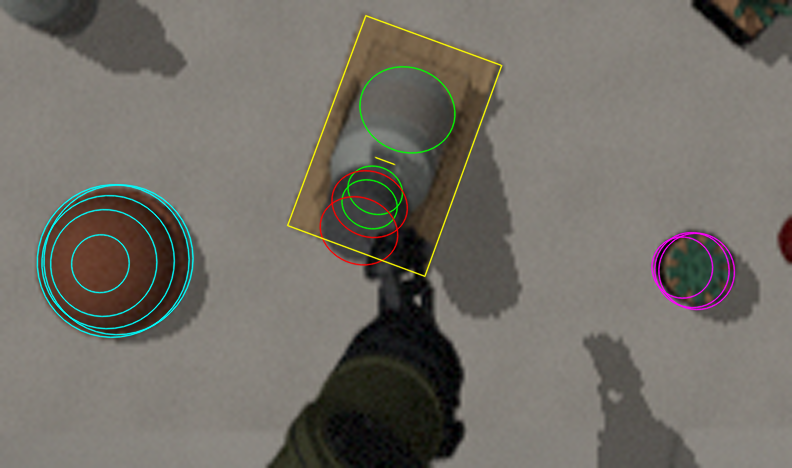

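servo_tool(
  deltas=[
    [-0.035, -0.009, 0.015, 0.04, 0.036, 0.036, -1],
    [-0.036, -0.007, 0.015, 0.04, 0.036, 0.036, -1],
    [-0.037, -0.005, 0.014, 0.04, 0.036, 0.036, -1],
    [-0.037, -0.003, 0.013, 0.04, 0.036, 0.036, -1],
    [-0.038, -0.001, 0.012, 0.04, 0.036, 0.036, -1],
  ],
)

```text
time_s: 11.85
tool_pos: [451.9, -191.7, 265.3]
ee_rot: [0.027, 0.689, 0.724, 0.006]
force: [1.2, 0.7, -0.2]
opening: 1.0
```

Run:
```python
from plan import *
plan((452,-236,180),Rdown(np.radians(0)),3)
```

```text
t 11.85 p [ 451.9 -191.7  265.3] J [ 0.6   0.5  -0.46  1.98  0.37  0.69 -0.03] open 1.0 F [ 1.2  0.7 -0.2]
dist 96.1 ang 4.3
0 [-0.0139,-0.0020,0.0288,0.0158,0.0100,0.0164
1 [-0.0142,-0.0013,0.0287,0.0158,0.0100,0.0164
2 [-0.0145,-0.0006,0.0286,0.0158,0.0100,0.0164
```

servo_tool(
  deltas=[
    [-0.014, -0.002, 0.028, 0.016, 0.01, 0.016, -1],
    [-0.014, -0.001, 0.028, 0.016, 0.01, 0.016, -1],
    [-0.013, -0.001, 0.026, 0.016, 0.01, 0.016, -1],
    [0, 0, 0, 0, 0, 0, -1],
  ],
)

```text
time_s: 12.25
tool_pos: [451.0, -243.1, 176.9]
ee_rot: [0.001, 0.711, 0.703, -0.005]
force: [-0.5, -0.0, 0.6]
opening: 0.996
```

Run:
```python
from plan import *
plan((452,-236.5,58),Rdown(np.radians(0)),5)
s=ctrl.read_camera("scene")
draw(s,"scene",pot((452,-236.5,0)),(130,150,110,80),"pics/s6.png",7)
s=ctrl.read_camera("top")
draw(s,"top",pot((452,-236.5,0)),(290,210,110,80),"pics/t6.png",7)
```

```text
t 12.25 p [ 451.  -243.1  176.9] J [ 0.63  0.67 -0.37  1.97  0.44  0.58 -0.05] open 0.996 F [-0.5 -0.   0.6]
dist 119.1 ang 0.9
0 [0.0015,0.0003,0.0238,-0.0012,0.0019,-0.0024
1 [0.0015,0.0003,0.0238,-0.0012,0.0019,-0.0024
2 [0.0015,0.0003,0.0238,-0.0012,0.0019,-0.0024
3 [0.0014,0.0002,0.0238,-0.0012,0.0019,-0.0024
4 [0.0014,0.0002,0.0238,-0.0012,0.0019,-0.0024
```

View pics/s6.png

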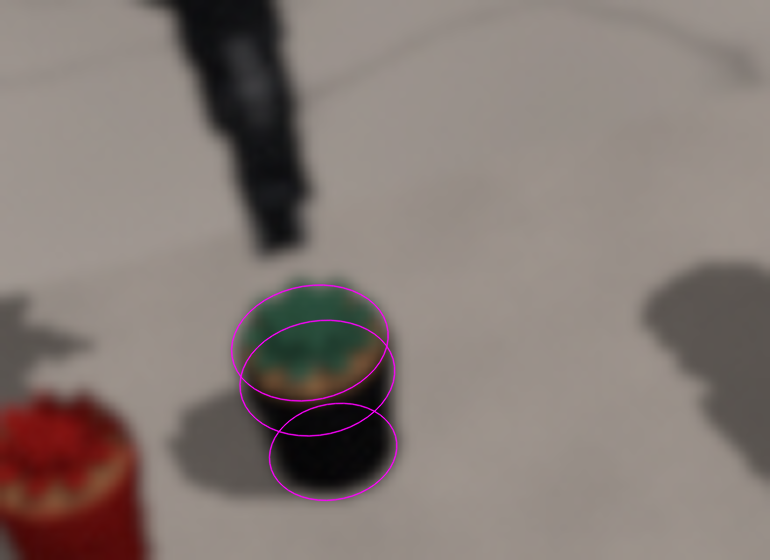

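View pics/t6.png

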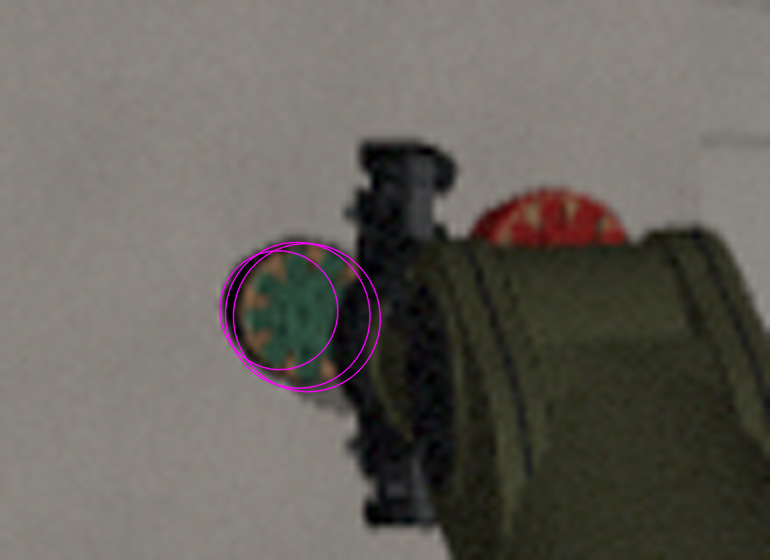

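servo_tool(
  deltas=[
    [0.003, 0.001, 0.02, 0, 0.004, -0.004, -1],
    [0.003, 0.001, 0.025, 0, 0.004, -0.004, -1],
    [0.002, 0, 0.025, 0, 0, 0, -1],
    [0, 0, 0.015, 0, 0, 0, -1],
    [0, 0, 0, 0, 0, 0, -1],
  ],
)

```text
time_s: 12.85
tool_pos: [462.8, -225.3, 101.1]
ee_rot: [0.008, 0.702, 0.712, 0.004]
force: [0.9, 0.1, 0.4]
opening: 0.999
```

Run:
```python
from plan import *
plan((452,-235.5,57),Rdown(np.radians(0)),3)
```

```text
t 12.85 p [ 462.8 -225.3  101.1] J [ 0.52  0.79 -0.26  2.03  0.53  0.37 -0.15] open 0.999 F [0.9 0.1 0.4]
dist 46.5 ang 1.3
0 [-0.0033,-0.0039,0.0146,0.0055,0.0018,0.0049
1 [-0.0033,-0.0038,0.0147,0.0055,0.0018,0.0049
2 [-0.0034,-0.0037,0.0147,0.0055,0.0018,0.0049
```

servo_tool(
  deltas=[
    [-0.008, -0.009, -0.002, 0.005, 0.002, 0.01, -1],
    [-0.003, -0.003, 0, 0.005, 0, 0, -1],
    [0, 0, 0, 0, 0, 0, -1],
  ],
)

```text
time_s: 13.15
tool_pos: [452.2, -235.8, 107.2]
ee_rot: [0.006, 0.704, 0.71, 0.002]
force: [0.2, -0.7, 1.2]
opening: 0.998
```

Run:
```python
from plan import *
plan((452,-235.5,57),Rdown(np.radians(0)),3)
```

```text
t 13.15 p [ 452.2 -235.8  107.2] J [ 0.56  0.78 -0.27  2.03  0.53  0.38 -0.13] open 0.998 F [ 0.2 -0.7  1.2]
dist 50.2 ang 0.9
0 [0.0002,-0.0003,0.0167,0.0039,0.0018,0.0025
1 [0.0002,-0.0002,0.0167,0.0039,0.0018,0.0025
2 [0.0001,-0.0001,0.0167,0.0039,0.0018,0.0025
```

Now descend in small steps.

servo_tool(
  deltas=[
    [-0.001, -0.001, 0.014, 0.004, 0.002, 0.002, -1],
    [-0.001, -0.001, 0.014, 0.004, 0.002, 0.002, -1],
    [0, 0, 0, 0, 0, 0, -1],
  ],
)

```text
time_s: 13.45
tool_pos: [451.2, -239.3, 78.6]
ee_rot: [0.003, 0.707, 0.708, 0.001]
force: [-0.8, 0.2, 0.4]
opening: 1.0
```

Run:
```python
from plan import *
plan((452,-235.5,57),Rdown(np.radians(0)),2)
```

```text
t 13.45 p [ 451.2 -239.3   78.6] J [ 0.54  0.83 -0.23  2.04  0.56  0.32 -0.15] open 1.0 F [-0.8  0.2  0.4]
dist 22.0 ang 0.4
0 [0.0019,0.0003,0.0108,0.0033,0.0013,0.0007
1 [0.0019,0.0004,0.0108,0.0033,0.0013,0.0007
```

servo_tool(
  deltas=[
    [0.002, 0, 0.011, 0.003, 0.001, 0, -1],
    [0.002, 0, 0.01, 0.002, 0.001, 0, -1],
    [0, 0, 0, 0, 0, 0, -1],
  ],
)

```text
time_s: 13.75
tool_pos: [451.1, -234.5, 54.7]
ee_rot: [-0.0, 0.706, 0.708, 0.0]
force: [-0.5, 0.6, 1.2]
opening: 1.001
```

Run:
```python
from plan import *
plan((452,-235.5,57),Rdown(np.radians(0)),2)
```

```text
t 13.75 p [ 451.1 -234.5   54.7] J [ 0.5   0.88 -0.19  2.04  0.57  0.27 -0.17] open 1.001 F [-0.5  0.6  1.2]
dist 2.7 ang 0.1
0 [-0.0005,0.0005,-0.0012,-0.0002,-0.0003,0.0009
1 [-0.0005,0.0005,-0.0012,-0.0002,-0.0003,0.0009
```

servo_tool(
  deltas=[
    [-0.0005, 0.0005, 0.001, 0, 0, 0, 0],
    [0, 0, 0, 0, 0, 0, 1],
    [0, 0, 0, 0, 0, 0, 1],
    [0, 0, 0, 0, 0, 0, 1],
  ],
  newtons=30,
)

```text
time_s: 14.15
tool_pos: [451.9, -234.6, 53.6]
ee_rot: [-0.0, 0.706, 0.708, 0.0]
force: [0.5, 0.1, -2.7]
opening: 0.739
```

servo_tool(
  deltas=[
    [0, 0, -0.005, 0, 0, 0, 1],
    [0, 0, -0.01, 0, 0, 0, 1],
    [0, 0, -0.015, 0, 0, 0, 1],
    [0, 0, -0.02, 0, 0, 0, 1],
    [0, 0, 0, 0, 0, 0, 1],
  ],
)

```text
time_s: 14.65
tool_pos: [451.4, -234.9, 107.4]
ee_rot: [-0.0, 0.706, 0.708, -0.0]
force: [0.7, -0.0, -1.5]
opening: 0.743
```

Run:
```python
from plan import *
plan((452,-235.5,250),Rdown(np.radians(0)),2)
s=ctrl.read_camera("scene")
draw(s,"scene",[],(130,120,110,80),"pics/s7.png",7)
```

```text
t 14.65 p [ 451.4 -234.9  107.4] J [ 0.56  0.78 -0.28  2.02  0.52  0.41 -0.13] open 0.743 F [ 0.7 -0.  -1.5]
dist 142.6 ang 0.1
0 [-0.0003,0.0002,-0.0713,-0.0004,-0.0001,0.0012
1 [-0.0003,0.0003,-0.0713,-0.0004,-0.0001,0.0012
```

View pics/s7.png

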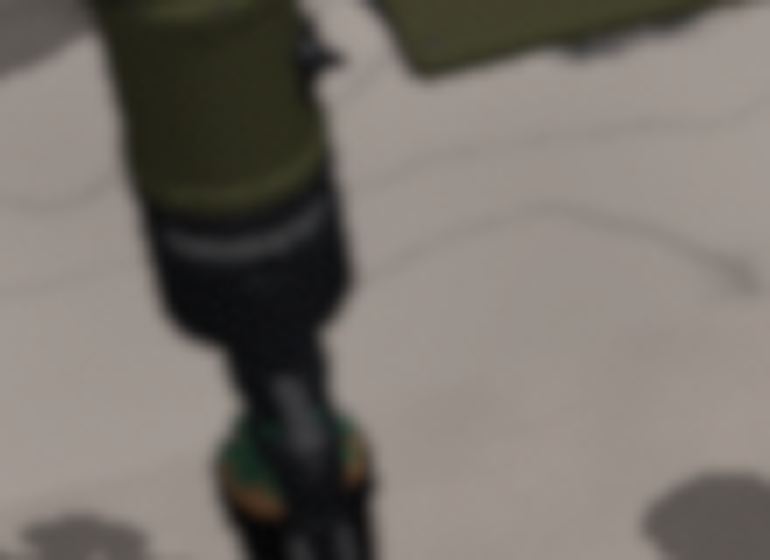

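servo_tool(
  deltas=[
    [0, 0, -0.025, 0, 0, 0, 1],
    [0, 0, -0.035, 0, 0, 0, 1],
    [0, 0, -0.04, 0, 0, 0, 1],
    [0, 0, -0.04, 0, 0, 0, 1],
    [0, 0, -0.04, 0, 0, 0, 1],
  ],
)

```text
time_s: 15.2
tool_pos: [446.0, -233.6, 284.8]
ee_rot: [-0.01, 0.706, 0.708, -0.004]
force: [0.1, -1.2, -1.4]
opening: 0.744
```

servo_tool(
  deltas=[
    [0.01, 0, -0.03, 0, 0, 0, 1],
    [0.02, 0, -0.01, 0, 0, 0, 1],
    [0.035, 0, 0, 0, 0, 0, 1],
    [0.04, 0, 0, 0, 0, 0, 1],
    [0.04, 0, 0, 0, 0, 0, 1],
  ],
)

```text
time_s: 15.7
tool_pos: [446.4, -89.5, 327.3]
ee_rot: [-0.007, 0.711, 0.703, -0.005]
force: [1.2, -1.2, -2.7]
opening: 0.743
```

Run:
```python
from plan import *
plan((455,265,310),Rdown(np.radians(0)),10)
```

```text
t 15.7 p [446.4 -89.5 327.3] J [ 0.47  0.4  -0.54  1.92  0.25  0.91 -0.2 ] open 0.743 F [ 1.2 -1.2 -2.7]
dist 355.0 ang 1.2
0 [0.0355,0.0005,0.0018,-0.0017,-0.0003,-0.0011
1 [0.0355,0.0005,0.0018,-0.0017,-0.0003,-0.0011
2 [0.0355,0.0006,0.0018,-0.0017,-0.0003,-0.0011
3 [0.0355,0.0006,0.0018,-0.0017,-0.0003,-0.0011
4 [0.0355,0.0006,0.0018,-0.0017,-0.0003,-0.0011
5 [0.0355,0.0007,0.0018,-0.0017,-0.0003,-0.0011
6 [0.0355,0.0007,0.0018,-0.0017,-0.0003,-0.0011
7 [0.0355,0.0007,0.0018,-0.0017,-0.0003,-0.0011
8 [0.0355,0.0008,0.0017,-0.0017,-0.0003,-0.0011
9 [0.0355,0.0008,0.0017,-0.0017,-0.0003,-0.0011
```

servo_tool(
  deltas=[
    [0.035, 0, -0.002, -0.0015, 0, 0, 1],
    [0.035, 0, 0, -0.0015, 0, 0, 1],
    [0.035, 0, 0, -0.0015, 0, 0, 1],
    [0.035, 0, 0, -0.0015, 0, 0, 1],
    [0.035, 0, 0, -0.0015, 0, 0, 1],
  ],
)

```text
time_s: 16.2
tool_pos: [439.9, 96.4, 322.9]
ee_rot: [-0.009, 0.709, 0.705, -0.008]
force: [1.0, -0.4, -1.6]
opening: 0.74
```

servo_tool(
  deltas=[
    [0.035, 0, 0, -0.001, 0, 0, 1],
    [0.035, 0, 0, -0.001, 0, 0, 1],
    [0.025, 0, 0, -0.001, 0, 0, 1],
    [0.015, 0, 0.005, 0, 0, 0, 1],
    [0, 0, 0, 0, 0, 0, 1],
  ],
)

```text
time_s: 16.7
tool_pos: [430.5, 218.7, 310.6]
ee_rot: [-0.012, 0.703, 0.711, -0.012]
force: [-0.3, -0.1, -1.2]
opening: 0.735
```

Run:
```python
from plan import *
plan((462,265,180),Rdown(np.radians(0)),5)
```

```text
t 16.7 p [430.5 218.7 310.6] J [-0.18  0.47 -0.56  1.86  0.28  0.92 -0.87] open 0.735 F [-0.3 -0.1 -1.2]
dist 142.1 ang 2.0
0 [0.0092,0.0073,0.0259,-0.0067,-0.0000,0.0020
1 [0.0092,0.0071,0.0259,-0.0067,-0.0000,0.0020
2 [0.0092,0.0069,0.0260,-0.0067,-0.0000,0.0020
3 [0.0092,0.0067,0.0260,-0.0067,-0.0000,0.0020
4 [0.0092,0.0065,0.0261,-0.0067,-0.0000,0.0020
```

servo_tool(
  deltas=[
    [0.014, 0.011, 0.01, -0.007, 0, 0.002, 1],
    [0.014, 0.011, 0.015, -0.007, 0, 0.002, 1],
    [0.012, 0.007, 0.025, -0.007, 0, 0.002, 1],
    [0.006, 0.003, 0.025, -0.007, 0, 0.002, 1],
    [0, 0, 0.01, 0, 0, 0, 1],
  ],
)

```text
time_s: 17.2
tool_pos: [457.6, 262.1, 218.4]
ee_rot: [-0.001, 0.707, 0.708, -0.006]
force: [-0.6, 0.4, -0.9]
opening: 0.738
```

Run:
```python
from plan import *
plan((462,265,180),Rdown(np.radians(0)),5)
s=ctrl.read_camera("scene");cv2.imwrite("pics/scene8.png",s)
p=pose()[0]
draw(s,"scene",dome((462,265,0))+pot((p[0],p[1],p[2]-53.6)),(270,80,120,120),"pics/s8.png",5)
s=ctrl.read_camera("top");cv2.imwrite("pics/top8.png",s)
draw(s,"top",dome((462,265,0))+bottle(M,YAW,0,2.3),(140,190,170,110),"pics/t8.png",4.5)
```

```text
t 17.2 p [457.6 262.1 218.4] J [-0.32  0.64 -0.47  1.87  0.41  0.74 -1.02] open 0.738 F [-0.6  0.4 -0.9]
dist 38.8 ang 0.7
0 [0.0006,0.0010,0.0077,-0.0020,0.0015,0.0003
1 [0.0006,0.0009,0.0077,-0.0020,0.0015,0.0003
2 [0.0006,0.0009,0.0077,-0.0020,0.0015,0.0003
3 [0.0006,0.0009,0.0077,-0.0020,0.0015,0.0003
4 [0.0006,0.0009,0.0077,-0.0020,0.0015,0.0003
```

View pics/s8.png

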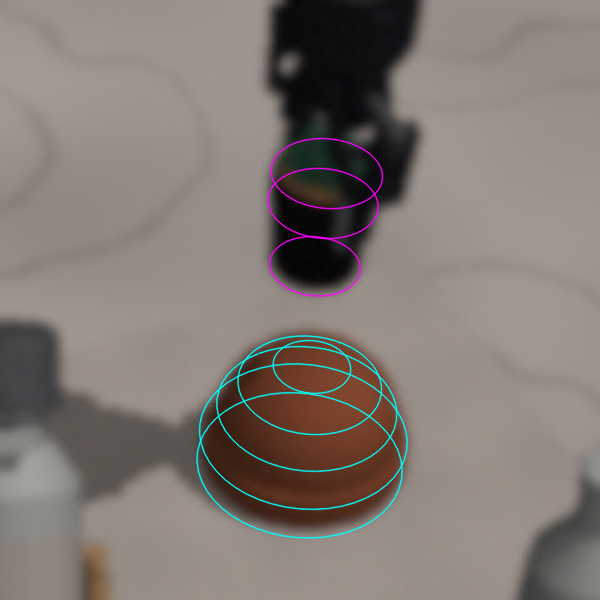

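View pics/t8.png

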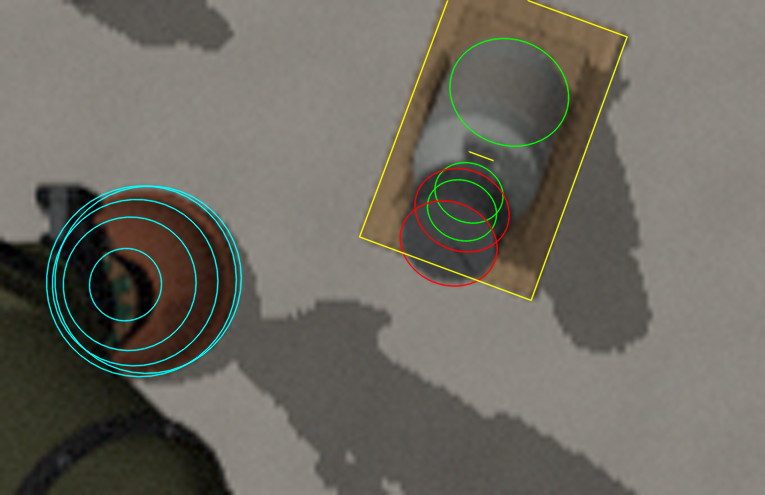

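Run:
```python
from plan import *
a=[]
for f in("top3","top8"):
    s=cv2.imread(f"pics/{f}.png")[232:260,222:258].astype(float)
    s=np.clip((s-30)*2.2,0,255).astype(np.uint8)
    a.append(cv2.resize(s,None,fx=10,fy=10,interpolation=cv2.INTER_CUBIC))
cv2.imwrite("pics/ridge.png",np.hstack(a))
x,y,z,xh=frame(YAW)
for sc in(0,2.3):
    c=np.array([*M,178])+(46-6*sc/2.3)*z;q=proj("top",c)[0]; print((q-[222,232])*10, (proj("top",c+30*x)[0]-[222,232])*10,(proj("top",c+30*y)[0]-[222,232])*10)
```

```text
[167.24620387 128.62946751] [198.5057912   40.69506522] [63.67985841 90.34145733]
[171.84703952 117.14634873] [203.02090189  29.46991927] [68.73268691 79.03206499]
```

View pics/ridge.png

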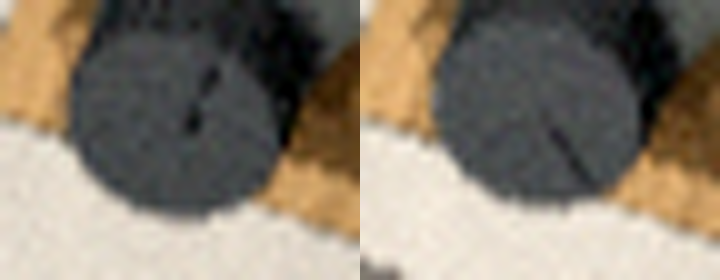

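servo_tool(
  deltas=[
    [0.002, 0.003, 0.014, -0.004, 0.004, 0, 1],
    [0.001, 0.002, 0.014, -0.004, 0.003, 0, 1],
    [0, 0, 0.012, 0, 0, 0, 1],
    [0, 0, 0.01, 0, 0, 0, 1],
    [0, 0, 0, 0, 0, 0, 1],
  ],
)

```text
time_s: 17.8
tool_pos: [464.3, 261.3, 171.3]
ee_rot: [0.001, 0.708, 0.706, 0.001]
force: [0.3, -0.4, -1.2]
opening: 0.737
```

Run:
```python
from plan import *
plan((462,265,143),Rdown(np.radians(0)),3)
```

```text
t 17.8 p [464.3 261.3 171.3] J [-0.35  0.71 -0.42  1.91  0.48  0.62 -1.07] open 0.737 F [ 0.3 -0.4 -1.2]
dist 28.6 ang 0.3
0 [0.0012,-0.0008,0.0094,0.0008,0.0003,-0.0012
1 [0.0012,-0.0008,0.0094,0.0008,0.0003,-0.0012
2 [0.0012,-0.0008,0.0094,0.0008,0.0003,-0.0012
```

servo_tool(
  deltas=[
    [0.002, -0.001, 0.009, 0, 0, 0, 1],
    [0.002, -0.001, 0.008, 0, 0, 0, 1],
    [0.001, 0, 0.006, 0, 0, 0, 1],
    [0, 0, 0, 0, 0, 0, 1],
  ],
)

```text
time_s: 18.2
tool_pos: [462.7, 267.2, 147.5]
ee_rot: [0.001, 0.708, 0.706, 0.002]
force: [-0.5, -0.0, -1.9]
opening: 0.737
```

Run:
```python
from plan import *
plan((462,265,141),Rdown(np.radians(0)),2)
s=ctrl.read_camera("scene")
p=pose()[0]
draw(s,"scene",dome((462,265,0))+pot((p[0],p[1],p[2]-53.6)),(270,80,120,120),"pics/s9.png",5)
```

```text
t 18.2 p [462.7 267.2 147.5] J [-0.38  0.74 -0.39  1.93  0.5   0.56 -1.11] open 0.737 F [-0.5 -0.  -1.9]
dist 6.9 ang 0.3
0 [-0.0011,-0.0004,0.0033,0.0021,-0.0001,-0.0019
1 [-0.0011,-0.0004,0.0033,0.0021,-0.0001,-0.0019
```

View pics/s9.png

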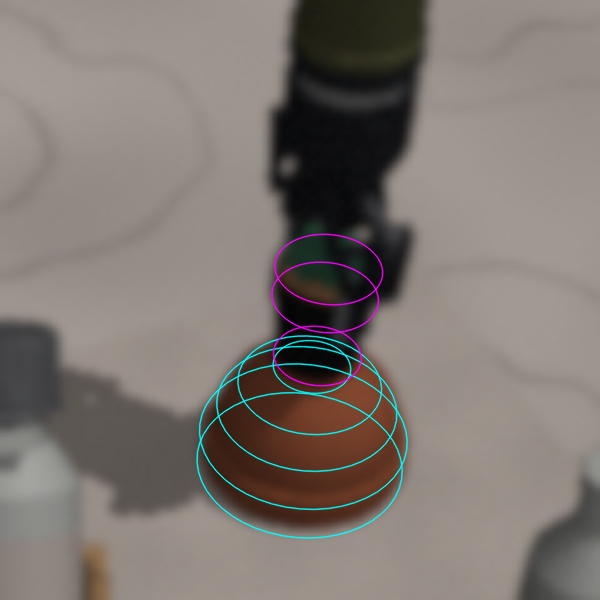

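servo_tool(
  deltas=[
    [-0.002, -0.0005, 0.002, 0.001, 0, 0, 1],
    [0, 0, 0.002, 0, 0, 0, 1],
    [0, 0, 0, 0, 0, 0, 1],
  ],
)

```text
time_s: 18.55
tool_pos: [462.7, 265.4, 144.0]
ee_rot: [0.001, 0.708, 0.706, 0.002]
force: [0.8, 0.2, -0.7]
opening: 0.737
```

Run:
```python
from plan import *
plan((462,265,140),Rdown(np.radians(0)),2)
```

```text
t 18.55 p [462.7 265.4 144. ] J [-0.38  0.75 -0.38  1.93  0.51  0.55 -1.11] open 0.737 F [ 0.8  0.2 -0.7]
dist 4.1 ang 0.3
0 [-0.0002,-0.0003,0.0020,0.0021,-0.0005,-0.0019
1 [-0.0002,-0.0003,0.0020,0.0021,-0.0005,-0.0019
```

servo_tool(
  deltas=[
    [0, 0, 0.002, 0.001, 0, 0, 1],
    [0, 0, 0.001, 0, 0, 0, 1],
  ],
)

```text
time_s: 18.75
tool_pos: [463.0, 265.3, 141.2]
ee_rot: [0.001, 0.709, 0.706, 0.002]
force: [-0.9, -0.1, 3.4]
opening: 0.736
```

servo_tool(
  deltas=[
    [0, 0, 0.001, 0, 0, 0, 1],
    [0, 0, 0, 0, 0, 0, 1],
  ],
)

```text
time_s: 18.95
tool_pos: [462.9, 265.3, 141.3]
ee_rot: [0.001, 0.709, 0.706, 0.002]
force: [-1.0, 0.4, -0.4]
opening: 0.741
```

servo_tool(
  deltas=[
    [0, 0, 0.0015, 0, 0, 0, 1],
    [0, 0, 0.001, 0, 0, 0, 1],
  ],
)

```text
time_s: 19.15
tool_pos: [462.9, 265.0, 140.9]
ee_rot: [0.002, 0.709, 0.706, 0.002]
force: [-2.6, -2.4, 12.2]
opening: 0.736
```

servo_tool(
  deltas=[
    [0, 0, 0.001, 0, 0, 0, 1],
    [0, 0, 0.0, 0, 0, 0, 1],
  ],
)

```text
time_s: 19.35
tool_pos: [462.8, 265.3, 141.4]
ee_rot: [0.002, 0.709, 0.706, 0.003]
force: [0.5, 0.5, -1.2]
opening: 0.734
```

servo_tool(
  deltas=[
    [0, 0, 0.0005, 0, 0, 0, 1],
    [0, 0, 0, 0, 0, 0, -0.52],
    [0, 0, 0, 0, 0, 0, -0.62],
    [0, 0, 0, 0, 0, 0, -0.8],
    [0, 0, 0, 0, 0, 0, -1],
  ],
)

```text
time_s: 19.85
tool_pos: [463.5, 265.6, 140.6]
ee_rot: [0.003, 0.709, 0.706, 0.003]
force: [0.8, 0.4, -0.5]
opening: 1.001
```

Run:
```python
from plan import *
plan((462,265,140),Rdown(np.radians(0)),1)
s=ctrl.read_camera("scene")
draw(s,"scene",dome((462,265,0))+pot((462,265,86.6)),(270,80,120,120),"pics/s10.png",5)
```

```text
t 19.85 p [463.5 265.6 140.6] J [-0.38  0.75 -0.38  1.94  0.52  0.54 -1.12] open 1.001 F [ 0.8  0.4 -0.5]
dist 1.8 ang 0.5
0 [-0.0006,-0.0015,0.0006,0.0083,-0.0012,-0.0043
```

View pics/s10.png

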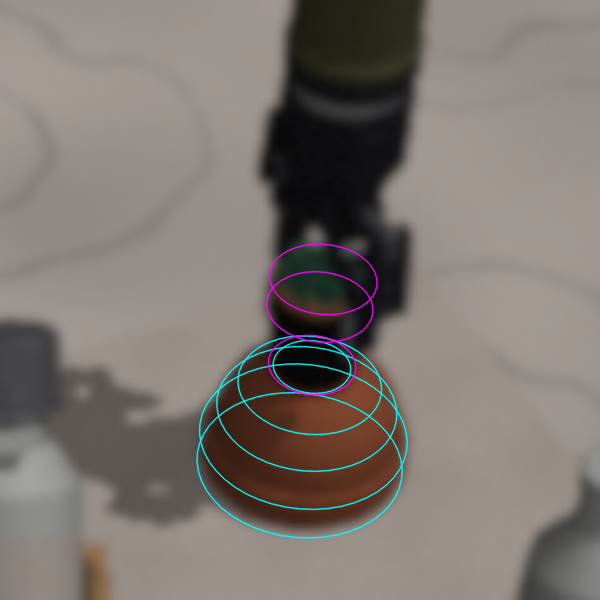

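Pot stands upright and centred. Withdraw straight up slowly.

servo_tool(
  deltas=[
    [0, -0.001, -0.008, 0, 0, 0, -1],
    [0, 0, -0.015, 0, 0, 0, -1],
    [0, 0, -0.02, 0, 0, 0, -1],
    [0, 0, -0.03, 0, 0, 0, -1],
    [0, 0, -0.04, 0, 0, 0, -1],
  ],
)

```text
time_s: 20.4
tool_pos: [458.4, 263.4, 253.9]
ee_rot: [0.001, 0.708, 0.706, -0.003]
force: [0.3, 0.5, 0.1]
opening: 1.002
```

servo_tool(
  deltas=[
    [0, 0, -0.04, 0, 0, 0, -1],
    [0, -0.03, -0.03, 0, 0, 0, -1],
    [0.03, -0.03, 0, 0, 0, 0, -1],
    [0.04, -0.02, 0, 0, 0, 0, -1],
    [0.04, 0, 0, 0, 0, 0, -1],
  ],
)

```text
time_s: 20.9
tool_pos: [380.6, 372.3, 335.6]
ee_rot: [0.004, 0.712, 0.702, 0.003]
force: [1.1, 1.1, 1.4]
opening: 1.0
```

servo_tool(
  deltas=[
    [0.04, 0, 0, 0, 0, 0, -1],
    [0.04, 0, 0, 0, 0, 0, -1],
    [0.02, 0, 0, 0, 0, 0, -1],
    [0, 0, 0, 0, 0, 0, -1],
  ],
)

```text
time_s: 21.3
tool_pos: [377.3, 481.3, 338.4]
ee_rot: [0.002, 0.71, 0.705, 0.005]
force: [0.0, -0.2, -0.1]
opening: 0.998
```

Run:
```python
from plan import *
o=pose();print(o[0],o[2]["time_s"],o[2]["force"])
s=ctrl.read_camera("scene");cv2.imwrite("pics/scene11.png",s)
draw(s,"scene",dome((462,265,0))+pot((462,265,86.6)),(210,80,210,140),"pics/s11.png",3.8)
s=ctrl.read_camera("top");cv2.imwrite("pics/top11.png",s)
draw(s,"top",dome((462,265,0))+pot((462,265,86.6)),(130,130,260,150),"pics/t11.png",3)
for t in["pot","spiky_plant","spray_bottle","phone"]: print(t,[(d["point"],round(d["conf"],2)) for d in ctrl.boxes_of("top",t)])
```

```text
[377.27379292 481.30770791 338.42045701] 21.3 [ 0.03230674 -0.22198395 -0.09976226]
pot [([166.7, 249.3], 0.91), ([368.5, 248.3], 0.77), ([250.9, 223.9], 0.16)]
spiky_plant [([346.3, 179.1], 0.73)]
spray_bottle [([150.7, 179.7], 0.78)]
phone [([249.1, 154.3], 0.9), ([250.3, 219.5], 0.17)]
```

View pics/s11.png

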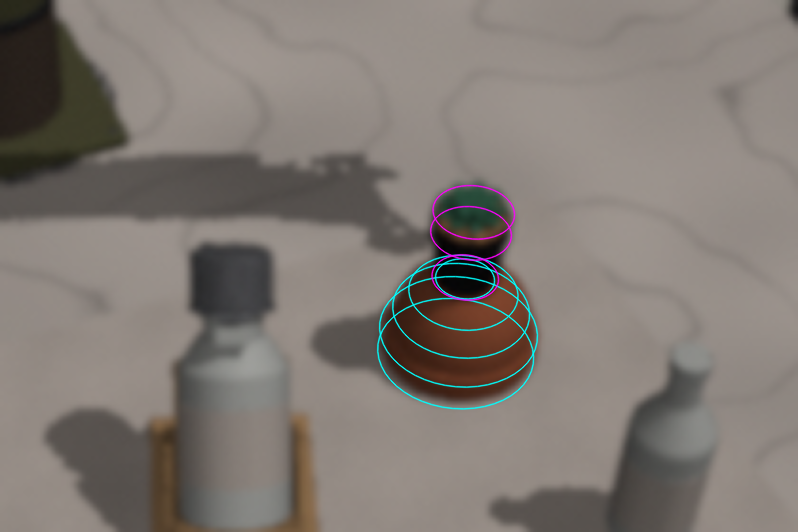

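View pics/t11.png

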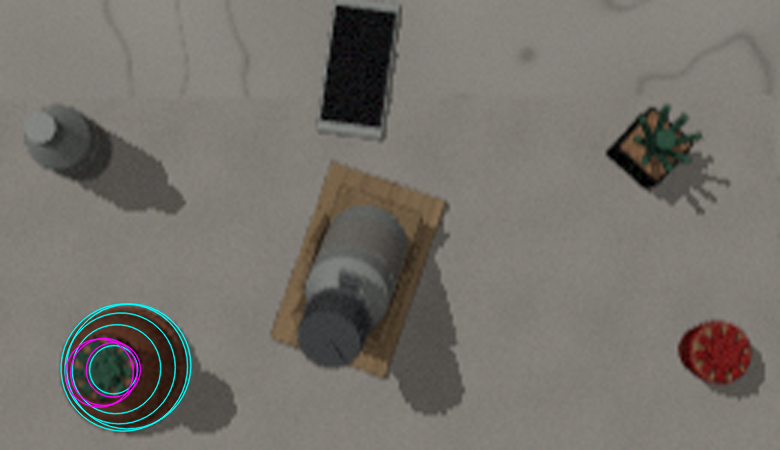

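```bash
python3 -c "
from cell import ctrl
print(ctrl.close_job())"
```

```text
the job is handed in; nothing more can be done
None
```

The cap is swung back and screwed home, and the round pot stands upright and centred on the dome. I let go, backed the gripper clear and handed the job in at about 21 s; it reports no verdict.

**Cap over the mouth:** I pushed it over from behind with closed fingers until it met its stop (about 55 N). Both cameras then showed it square on the mouth.

**Cap screwed home:** I gripped it along the bottle axis and turned it clockwise about 2.37 rad, until the moment about the axis rose to about 1.9 N m. The picture of the ridge gave a slightly smaller turn, about 2.2 rad. That is above the 2.1 needed, but the margin is close to the error of that measurement, so I rely on the moment reaching the stop.

**Pot on the dome:** I lowered it until it touched at the expected height and pressed to about 12 N before letting go. In the last pictures it stands upright, within about 2–3 mm of the dome's top point in the top view. The two cameras disagree by about 3 mm, so the exact offset is uncertain.

**Bystanders:** the spiky plant, white bottle and phone were within about 2 pixels (roughly 6 mm) of where they started, close to the detector's own scatter. The red look-alike was not touched.

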